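# Eject the third specimen box and line up the row

### The job

Press the orange ejector key of the white dock all the way in, so that the third specimen box is pushed out, and let the key spring back. Then slide the three square boxes, without lifting them, into one straight row under the light bar: each flat against the back rail, closed up side by side without gaps, the row pushed up against the end stop on the right. Leave the tape and the vials where they stand.

Things in the scene. Friction and masses are not known exactly. Their poses are not given: they have to be found in the camera images.
- stage: fixed aluminium staging rail, 25 mm high. Origin: on the table, at the inner corner of rail and end stop; x points square through the rail, away from the robot; y along the rail, to the left. Rail face: plane x = 0, y from 0 to +400 mm. In the finished row the boxes' centres lie at x = -32 mm, y = 32, 96 and 160 mm, in any order.
- end_stop (a point): middle of the end stop's inner face at its top edge: a wall 25 mm high on the right end of the rail, inner face the stage's plane y = 0, from x = 0 to -62 mm, 12 mm thick
- light_bar (a point): middle of the underside of the grey light bar over the row, 128 mm above the table. In the stage frame it spans x = -79 to -39 mm, y = -23 to +411 mm, top at 156 mm, on two 14 mm wide arms at y = -6 and +394 mm from posts on the rail. An upright gripper hits it before the boxes reach the rail: tilt the tool.
- dock: fixed white dock: a sleeve 92 mm wide, 38 mm high, inside 68 mm wide, 33 mm high. Origin: on the table in the middle of its open mouth; y points straight out of the mouth; the sleeve reaches back to y = -68 mm. The third specimen box sticks out of the mouth by about 20 mm at the start.
- ejector (a joint): spring ejector slide of the dock, 0 at rest, 0.088 m fully pressed; moves along the dock's +y and springs back when let go (about 0.7 N at rest, 5.5 N fully pressed). Its pusher shoves the box out until the box's rear face is 42 mm in front of the mouth.
- key_face (a point): centre of the outer face of the orange ejector key, 24 mm above the table; the key is 54 mm wide (along the dock's x), 12 mm thick, from 3 to 45 mm above the table; it is pressed along the dock's +y and moves with the slide.
- tray_a: square specimen box, 64 x 64 mm and 30 mm high, blue bottom, white lid with a grey panel and nine amber discs; origin at the centre of its underside, x and y along its sides (any way round is right), z up. Starts loose on the table in front of the rail, on the left or the right.
- tray_b: square specimen box, 64 x 64 mm and 30 mm high, blue bottom, white lid with a grey panel and nine amber discs; origin at the centre of its underside, x and y along its sides (any way round is right), z up. Starts loose on the table in front of the rail, on the left or the right.
- tray_c: square specimen box, 64 x 64 mm and 30 mm high, blue bottom, white lid with a grey panel and nine amber discs; origin at the centre of its underside, x and y along its sides (any way round is right), z up. Starts inside the dock.
- tape: bystander: roll of blue tape lying flat, 48 mm across, 18 mm high; origin at the centre of its underside
- vial_white: bystander: standing clear vial with white cap, 23 mm across, 57 mm high; origin at the centre of its underside
- vial_amber: bystander: standing amber vial with black cap, 19 mm across, 50 mm high; origin at the centre of its underside

How it is judged:
By the outcome, as a careful person would: the job done as asked, in the order asked, and still so for the second after the job is handed in, with the robot touching nothing.
It also fails if it takes over 72 s, if anything falls off the work surface, if the arm or the gripper's body presses on something with over 40 N, if the wrist force passes 120 N, or if a joint passes its speed limit or range.

### The arm

A 6-joint arm with a two-finger parallel gripper is mounted at the origin on a cart in front of the work surface, level with it; the furniture and walls round the work are solid. World frame = base frame: x ahead of the robot, y to its left, z up, the work surface at z = 0. Lengths are in mm, angles in rad, forces in N, time in s.
With the tool pointing down it reaches from about 350 to 775 mm from the base axis. Payload 7.3 kg.
Tool frame: the origin (TCP) lies at the very end of the fingers, on their centre line; the grasp point (between the pads) lies 19 mm behind it; z points along the fingers, y is the line along which they close (so a half turn about z gives the same grasp; the last joint's range is limited). The gripper opens to 92 mm and grips with 3 to 60 N. Pads are 19 mm wide; open, the fingers measure 130 mm over their backs; the gripper's body (75 mm by 190 mm) begins 47 mm behind the grasp point.
Start: joints at [1.163, 0.342, 1.524, -0, 1.275, -0.146], TCP at [135.865, 507.135, 226.741] pointing down, gripper open.
Joint ranges: [-2.53, 2.53], [-0.77, 2.02], [0.04, 2.7], [-1, 4.14], [0.28, 2.66], [-3.11, 3.11]. Speed limits (rad/s): [2.57, 2.57, 3.14, 3.14, 3.14, 3.14].

### API

Orientations are given as [roll, pitch, yaw] about the fixed x, y, z axes, in that order (R = Rz(yaw) Ry(pitch) Rx(roll)).
In Python, from plant import get_obs, optics, ticket, finder gives the robot as it stands.
- The arm moves only by the tool send_rows, never from a script. Its arguments are lists of equal length, an entry for each row: "offset": the shift along the tool's x, y, z scaled (see below), a list of three; "delta_rot": the turn, a rotation vector about the tool's x, y, z scaled (see below), a list of three. In form: {"offset": [[dx, dy, dz], ...], "delta_rot": [[rx, ry, rz], ...]}. A call has 1 to 8 rows; each row is the pose to reach, as a shift and turn from the pose commanded when the call began, along the tool's axes at that moment, turning the shorter way round; what a row does not reach only later rows make up. The controller multiplies each number of a shift by 120 mm and each number of a turn by 360 degrees. A row lasts 1/8 s, in which the tool goes at most 62.5 mm and 10.7 degrees, less where a joint would pass 70% of its speed; a pose out of reach is approached as far as the arm can. A call with a number of a shift or a turn outside -1 to 1 is refused whole. A call with a gripper value outside its range is refused whole. "grip" is the opening, from 0 (shut) to 1 (fully open), set as the call begins (left out, the last holds). The fingers move at their own pace and stop on an object; the grip force is fixed at half the most. Time passes only in rows, so rows that repeat a pose let the fingers close. It gives the time, the measured TCP pose, the force, the opening and the grip force at its end, in the units of the state.
- get_obs(): the state, without advancing time (a new reading comes with each control period).
- optics.capture(name): name is "side" or "top" or "wrist"; returns the picture (400x640x3 uint8, red, green, blue); there is no depth.
- optics.get_calibration(name): a dict with "fx", "fy", "cx", "cy" (pixels), "world_from_camera" (4x4, takes a point from camera to world coordinates). Camera axes: x right, y down, z forward; pixel columns grow to the right and rows downward; lengths in mm; the calibration is good to about 2 mm. A picture is of the moment at which its call begins: read the wrist's pose just before it. get_calibration takes no time and is no camera call; for the wrist camera it gives the pose at the moment of the call.
- ticket.close_job(): hands the job in; it is judged then, once.
Trained networks look in the newest picture that a camera, given by its name, has taken for a name from the list of things; names that differ only in an ending like _2 or _b are one class to them, and where a whole thing is asked for, a point or a joint stands for the part that bears it (a point fixed in the world has none). Each returns a list of dicts, best first, with "confidence" (0 to 1); they miss things now and then, are a little off and sometimes report something else, mostly with a low value. They report only what shows in the picture. A call takes as long as a camera call.
- finder.boxes_of(target, camera): "box" ([left, top, right, bottom] in pixels, round what is visible of it).
- finder.silhouettes(target, camera): "region" (400x640 bool, what is visible of it) and "box" ([left, top, right, bottom] in pixels, round what is visible of it).
- finder.pinpoint(target, camera): "uv" ([column, row] in pixels: a listed point, or the origin of a listed thing).
The state is a dict: "time": time; "joint_positions": joint angles; "dq": joint speeds; "tau": joint torques, N m; "tool_pos": TCP position; "tcp_rot": TCP orientation; "contact_force": force on the tool from outside, world axes, zero at the start; "moment": the same for the moment, N m; "grip_width": finger opening in mm; "finger_force": force on a finger pad.
Only numpy, scipy, OpenCV 4.12 (cv2) and the standard library are available. Lean on these libraries where they do the work, as an engineer would, in place of code of your own. Each camera call takes 0.05 s, during which the arm holds its last target. There are 200 camera calls.

## Working session

There is one attempt and no reset: what is moved stays moved. The work goes in short steps, Python scripts to look and compute and a tool call to move; the robot and the scene stay as the last step left them, time stands still between calls to the robot, and variables do not carry over. Pictures are saved under pics/ and viewed, at most 10 in all, crops included, and the job is handed in when it is done.

Besides the shell and the picture viewer there is one more tool, called after ">>>" in YAML: its name, and indented under it one key for each argument. send_rows: Moves the arm, as the interface text tells. Its arguments: {"type":"object","properties":{"offset":{"type":"array"},"delta_rot":{"type":"array"},"grip":{"type":"number"}},"required":["offset","delta_rot"]}

```bash
mkdir -p pics; ls; cat > h.py <<'E'
import numpy as np, cv2
from scipy.spatial.transform import Rotation as R
from plant import get_obs, optics, ticket, finder
def ray(cal,uv):
    T=np.array(cal["world_from_camera"]);d=np.array([(uv[0]-cal["cx"])/cal["fx"],(uv[1]-cal["cy"])/cal["fy"],1.])
    return T[:3,3],T[:3,:3]@d
def onz(cal,uv,z):
    o,d=ray(cal,uv);return o+d*(z-o[2])/d[2]
def proj(cal,p):
    T=np.linalg.inv(np.array(cal["world_from_camera"]));q=T[:3,:3]@np.array(p)+T[:3,3]
    return np.array([cal["fx"]*q[0]/q[2]+cal["cx"],cal["fy"]*q[1]/q[2]+cal["cy"]])
def tri(c1,u1,c2,u2):
    o1,d1=ray(c1,u1);o2,d2=ray(c2,u2);d1/=np.linalg.norm(d1);d2/=np.linalg.norm(d2)
    s=np.linalg.lstsq(np.c_[d1,-d2],o2-o1,rcond=None)[0];a=o1+s[0]*d1;b=o2+s[1]*d2
    return (a+b)/2,np.linalg.norm(a-b)
E
python3 - <<'E'
from h import *
np.set_printoptions(precision=1,suppress=True)
o=get_obs();print(o)
for c in("side","top"):
    im=optics.capture(c);cv2.imwrite(f"pics/{c}0.png",im[:,:,::-1]);cal=optics.get_calibration(c);print(c,cal)
    for t in("tray_a","tape","vial_white","vial_amber","dock","stage","end_stop","light_bar","key_face"):
        try:print(t,[(np.round(r["uv"],1),round(r["confidence"],2)) for r in finder.pinpoint(t,c)][:4])
        except Exception as e:print(t,e)
E
```

```text
pics
{'time': 0.0, 'joint_positions': array([ 1.2,  0.3,  1.5, -0. ,  1.3, -0.1]), 'dq': array([-0.,  0.,  0., -0.,  0.,  0.]), 'tau': array([ -0. , -43.1, -24.4,   0.1,   0.1,  -0. ]), 'tool_pos': array([135.7, 506.7, 226. ]), 'tcp_rot': array([-3.1, -0. ,  2.9]), 'contact_force': array([-0.2,  0. ,  0.3]), 'moment': array([-0., -0., -0.]), 'finger_force': 0.0, 'grip_width': 91.72774992430294}
side {'fx': 365.2759735726529, 'fy': 365.2759735726529, 'cx': 322.5802183037549, 'cy': 198.53806118714198, 'world_from_camera': array([[   0.1,   -0.5,    0.9, -312.1],
       [  -1. ,   -0.1,    0.1, -187.8],
       [   0. ,   -0.9,   -0.5,  541.7],
       [   0. ,    0. ,    0. ,    1. ]])}
tray_a [(array([369.2, 240.3]), 0.81), (array([247.1, 232.9]), 0.75), (array([331.4, 237.1]), 0.68)]
tape [(array([477.7, 267.1]), 0.6), (array([436.6, 253.5]), 0.48)]
vial_white [(array([436.6, 237.5]), 0.56), (array([333.1, 237. ]), 0.24)]
vial_amber [(array([434.6, 253. ]), 0.48)]
dock [(array([252.9, 229.1]), 0.72)]
stage [(array([398.8, 222.7]), 0.92)]
end_stop [(array([401.8, 224. ]), 0.95)]
light_bar []
key_face [(array([193.7, 211. ]), 0.74)]
top {'fx': 387.976628971951, 'fy': 387.976628971951, 'cx': 317.9877349181424, 'cy': 195.4490267117813, 'world_from_camera': array([[   0. ,   -1. ,    0.2,  322.7],
       [  -1. ,   -0. ,   -0. ,  -85.7],
       [   0. ,   -0.2,   -1. , 1370.9],
       [   0. ,    0. ,    0. ,    1. ]])}
tray_a [(array([323. , 209.5]), 0.82), (array([347. , 215.1]), 0.8), (array([253.3, 206.3]), 0.65)]
tape [(array([416.4, 234. ]), 0.49)]
vial_white [(array([395.7, 201.3]), 0.36)]
vial_amber [(array([394.4, 218.3]), 0.41)]
dock [(array([258.6, 206.2]), 0.72)]
stage [(array([369. , 185.1]), 0.7)]
end_stop [(array([374.3, 192.5]), 0.97)]
light_bar [(array([317.1, 189.3]), 0.89)]
key_face [(array([208.1, 203.2]), 0.55)]
```

```bash
python3 - <<'E'
import cv2
a=cv2.imread("pics/side0.png");b=cv2.imread("pics/top0.png")
cv2.imwrite("pics/s1.png",cv2.resize(a[130:330,140:540],None,fx=2,fy=2,interpolation=2))
cv2.imwrite("pics/t1.png",cv2.resize(b[140:270,180:440],None,fx=3,fy=3,interpolation=2))
from h import *
np.set_printoptions(precision=1,suppress=True)
cs,ct=optics.get_calibration("side"),optics.get_calibration("top")
P=lambda n,s,t:print(n,*tri(cs,s,ct,t))
P("A",(369.2,240.3),(347,215.1));P("B",(331.4,237.1),(323,209.5));P("C",(247.1,232.9),(253.3,206.3))
P("dock",(252.9,229.1),(258.6,206.2));P("stage",(398.8,222.7),(369,185.1));P("end",(401.8,224),(374.3,192.5));P("key",(193.7,211),(208.1,203.2))
P("tape",(477.7,267.1),(416.4,234));P("vw",(436.6,237.5),(395.7,201.3));P("va",(434.6,253),(394.4,218.3))
print("lb",onz(ct,(317.1,189.3),128))
print("cams",np.array(cs["world_from_camera"])[:3,3],np.array(ct["world_from_camera"])[:3,3])
E
```

```text
A [ 476.6 -211.3   12.7] 0.16488584907551682
B [ 494.7 -119.4   -0.3] 14.43505647138389
C [502.5 123.9 -20.5] 1.115895679182708
dock [501.  104.2  -4.9] 1.9391944764758358
stage [ 587.7 -290.5    6.9] 2.6228291626122546
end [ 558.8 -301.4   21.7] 8.998213851496974
key [501.8 271.6  34.3] 1.9510997233562812
tape [ 416.7 -462.2    7.7] 9.430836257559
vw [ 531.9 -386.9    5.5] 3.108642886801002
va [ 472.  -379.6   -2.4] 4.977067980552962
lb [ 545.1 -101.9  128. ]
cams [-312.1 -187.8  541.7] [ 322.7  -85.7 1370.9]
```

View pics/s1.png

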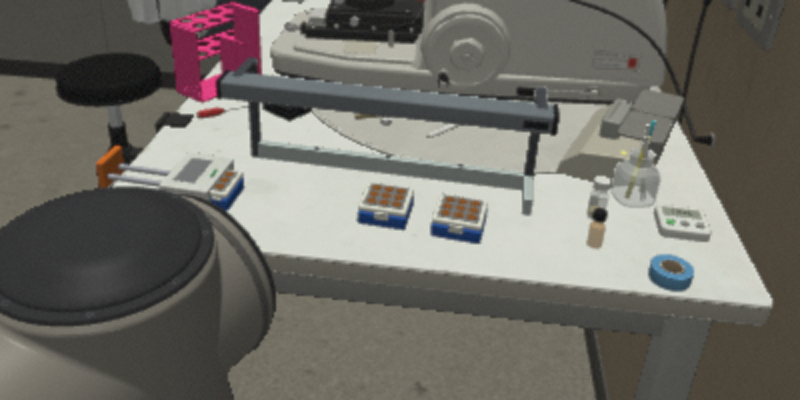

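View pics/t1.png

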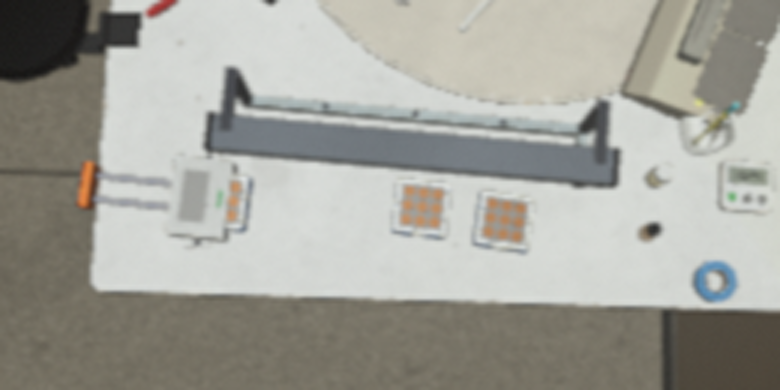

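Side view: key at the far left beyond the dock, both loose boxes (crop 385,205 and 460,217) right of centre, and the tape and vials to the right. The top view agrees: the key sits past the left table edge, and the rail slants slightly, nearer the robot on the right.

```bash
cat >> h.py <<'E'
import json,os
def cmd():
    if os.path.exists("cmd.json"):
        p,q=json.load(open("cmd.json"));return np.array(p),R.from_quat(q)
    o=get_obs();return np.array([135.865,507.135,226.741]),R.from_euler("xyz",o["tcp_rot"])
def tool(yaw,tilt=0.,side=0.):
    """tool y ~ +y world rotated by yaw(deg); fingers lean forward (yaw direction) by tilt deg"""
    # base: z down, y left, x back ; tilt turns z toward +x(world)
    B=np.array([[-1,0,0],[0,1,0],[0,0,-1.]])
    return R.from_euler("z",yaw,degrees=True)*R.from_euler("y",-tilt,degrees=True)*R.from_matrix(B)
def plan(wps):
    """wps: (pos,Rot,rows,grip,extra_rows) each one call: linear in rows, then hold extra"""
    p,r=cmd()
    for w in wps:
        pt,rt,n,g,e=w
        o=np.round(r.inv().apply(np.array(pt,float)-p)/120,3)
        d=np.round((r.inv()*rt).as_rotvec(degrees=True)/360,4)
        flag="" if max(abs(o))<=1 else " !!TOOBIG"
        print("o",o.tolist(),"d",d.tolist(),"lin",n,"hold",e,"grip",g,"mm/row %.0f deg/row %.1f"%(np.linalg.norm(o)*120/n,np.linalg.norm(d)*360/n),flag)
        if n>1: print("   ",[np.round(o*k/n,3).tolist() for k in range(1,n)],[np.round(d*k/n,4).tolist() for k in range(1,n)])
        p=p+r.apply(o*120);r=r*R.from_rotvec(d*360,degrees=True)
    json.dump([p.tolist(),r.as_quat().tolist()],open("cmd.json","w"))
E
python3 - <<'E'
from h import *
np.set_printoptions(precision=1,suppress=True)
ct=optics.get_calibration("top")
print("end",onz(ct,(374.3,192.5),25),"key",onz(ct,(208.1,203.2),24),"dock",onz(ct,(258.6,206.2),0))
print("A",onz(ct,(347,215.1),0),"B",onz(ct,(323,209.5),0),"C",onz(ct,(253.3,206.3),0))
e=onz(ct,(374.3,192.5),25)[:2];l=onz(ct,(317.1,189.3),128)[:2];v=l-e
print(v,np.linalg.norm(v),np.hypot(28,194),"yaw",np.degrees(np.arctan2(v[1],v[0])-np.arctan2(194,-28)))
T=optics.get_calibration("wrist");p,r=cmd();print(r.as_matrix());M=np.array(T["world_from_camera"]);print(T["fx"],r.inv().apply(M[:3,3]-p),r.as_matrix().T@M[:3,:3])
rt=tool(0,0)
plan([((240,480,230),rt,1,None,2),((330,440,230),rt,1,None,2),((420,380,230),rt,1,0,2),((470,310,230),rt,1,None,3)])
E
```

```text
end [ 558.2 -305.4   25. ] key [502.8 275.3  24. ] dock [500.6 102.6   0. ]
A [ 478.1 -212.4    0. ] B [ 495.6 -126.5    0. ] C [499.7 121.3   0. ]
[-13.1 203.5] 203.92748245009318 196.01020381602586 yaw -4.516621138229702
[[-1.   0.3  0. ]
 [ 0.3  1.   0. ]
 [ 0.   0.  -1. ]]
349.0271586708347 [  77.     1.1 -158.4] [[-0.  -1.  -0.3]
 [ 1.  -0.  -0. ]
 [-0.  -0.3  1. ]]
o [-0.897, 0.006, -0.027] d [0.0, 0.0, -0.0417] lin 1 hold 2 grip None mm/row 108 deg/row 15.0 
o [-0.75, -0.333, -0.0] d [0.0, 0.0, 0.0] lin 1 hold 2 grip None mm/row 98 deg/row 0.0 
o [-0.75, -0.5, -0.0] d [0.0, 0.0, 0.0] lin 1 hold 2 grip 0 mm/row 108 deg/row 0.0 
o [-0.416, -0.584, -0.0] d [0.0, 0.0, 0.0] lin 1 hold 3 grip None mm/row 86 deg/row 0.0
```

>>> send_rows:
  offset:
    - [-0.897,0.006,-0.027]
    - [-0.897,0.006,-0.027]
    - [-0.897,0.006,-0.027]
  delta_rot:
    - [0,0,-0.0417]
    - [0,0,-0.0417]
    - [0,0,-0.0417]

```text
time: 1.38
tool_pos: [243.0, 479.1, 229.9]
tcp_rot: [3.142, 0.001, 3.138]
contact_force: [-0.2, 0.2, 0.7]
grip_width: 92.0
finger_force: 0.0
```

>>> send_rows:
  offset:
    - [-0.75,-0.333,0]
    - [-0.75,-0.333,0]
    - [-0.75,-0.333,0]
  delta_rot:
    - [0,0,0]
    - [0,0,0]
    - [0,0,0]

```text
time: 1.75
tool_pos: [331.2, 439.4, 229.7]
tcp_rot: [-3.141, -0.0, 3.138]
contact_force: [-0.6, 0.3, 0.5]
grip_width: 91.9
finger_force: 0.0
```

>>> send_rows:
  offset:
    - [-0.75,-0.5,0]
    - [-0.75,-0.5,0]
    - [-0.75,-0.5,0]
  delta_rot:
    - [0,0,0]
    - [0,0,0]
    - [0,0,0]
  grip: 0

```text
time: 2.12
tool_pos: [420.8, 379.4, 229.7]
tcp_rot: [-3.141, -0.0, 3.139]
contact_force: [-0.8, 0.2, -0.9]
grip_width: 66.1
finger_force: 0.0
```

>>> send_rows:
  offset:
    - [-0.416,-0.584,0]
    - [-0.416,-0.584,0]
    - [-0.416,-0.584,0]
    - [-0.416,-0.584,0]
  delta_rot:
    - [0,0,0]
    - [0,0,0]
    - [0,0,0]
    - [0,0,0]

```text
time: 2.62
tool_pos: [468.5, 311.6, 230.0]
tcp_rot: [3.141, -0.001, -3.14]
contact_force: [-0.1, 0.3, -0.2]
grip_width: 26.6
finger_force: 0.0
```

```bash
python3 - <<'E'
from h import *
np.set_printoptions(precision=1,suppress=True)
o=get_obs();print(o["time"],o["tool_pos"],o["tcp_rot"],cmd()[0],o["grip_width"])
cal=optics.get_calibration("wrist");im=optics.capture("wrist");cv2.imwrite("pics/w1.png",im[:,:,::-1])
json.dump({k:np.array(v).tolist() for k,v in cal.items()},open("w1.json","w"))
for t,z in(("key_face",24),("dock",0),("tray_c",0)):
    for r in finder.pinpoint(t,"wrist")[:2]:print(t,r["uv"],r["confidence"],onz(cal,r["uv"],z))
ct=optics.get_calibration("top")
k=finder.pinpoint("key_face","wrist")
if k:print(tri(cal,k[0]["uv"],ct,(208.1,203.2)))
E
```

```text
2.625 [468.5 311.6 230. ] [ 3.1 -0.  -3.1] [470. 310. 230.] 26.586476682840782
key_face [283.5, 206.9] 0.86 [505.9 278.3  24. ]
dock [138.8, 192.3] 0.61 [496.  109.9   0. ]
(array([505.1, 277.2,  20.6]), np.float64(4.012357141192904))
```

View pics/w1.png

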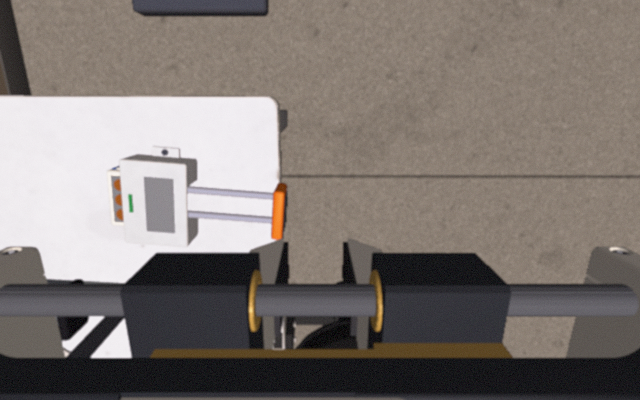

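The wrist view shows the key face at (283,207), with the rods slanting about 3°. The key is at about (505,278) in x,y, which agrees with the top view.

```bash
python3 - <<'E'
from h import *
rt=tool(3,0)
plan([((507,318,115),rt,1,0,3),((507,318,18),rt,2,None,2),((505,265,18),rt,3,None,0),((502.5,222,18),rt,4,None,1)])
E
```

```text
o [-0.308, 0.067, 0.958] d [0.0, 0.0, -0.0083] lin 1 hold 3 grip 0 mm/row 121 deg/row 3.0 
o [-0.0, -0.001, 0.808] d [0.0, 0.0, 0.0] lin 2 hold 2 grip None mm/row 48 deg/row 0.0 
    [[-0.0, -0.0, 0.404]] [[0.0, 0.0, 0.0]]
o [0.039, -0.44, 0.0] d [0.0, 0.0, 0.0] lin 3 hold 0 grip None mm/row 18 deg/row 0.0 
    [[0.013, -0.147, 0.0], [0.026, -0.293, 0.0]] [[0.0, 0.0, 0.0], [0.0, 0.0, 0.0]]
o [0.04, -0.357, 0.0] d [0.0, 0.0, 0.0] lin 4 hold 1 grip None mm/row 11 deg/row 0.0 
    [[0.01, -0.089, 0.0], [0.02, -0.178, 0.0], [0.03, -0.268, 0.0]] [[0.0, 0.0, 0.0], [0.0, 0.0, 0.0], [0.0, 0.0, 0.0]]
```

>>> send_rows:
  offset:
    - [-0.308,0.067,0.958]
    - [-0.308,0.067,0.958]
    - [-0.308,0.067,0.958]
    - [-0.308,0.067,0.958]
  delta_rot:
    - [0,0,-0.0083]
    - [0,0,-0.0083]
    - [0,0,-0.0083]
    - [0,0,-0.0083]
  grip: 0

```text
time: 3.38
tool_pos: [507.3, 318.6, 116.8]
tcp_rot: [3.141, 0.002, -3.089]
contact_force: [-0.2, 0.6, 1.4]
grip_width: 0.4
finger_force: 0.0
```

>>> send_rows:
  offset:
    - [0,0,0.404]
    - [0,-0.001,0.808]
    - [0,-0.001,0.808]
    - [0,-0.001,0.808]
  delta_rot:
    - [0,0,0]
    - [0,0,0]
    - [0,0,0]
    - [0,0,0]

```text
time: 3.88
tool_pos: [508.7, 319.0, 21.5]
tcp_rot: [3.14, 0.005, -3.089]
contact_force: [-0.1, -0.0, 0.0]
grip_width: 0.3
finger_force: 0.0
```

>>> send_rows:
  offset:
    - [0.013,-0.147,0]
    - [0.026,-0.293,0]
    - [0.039,-0.44,0]
  delta_rot:
    - [0,0,0]
    - [0,0,0]
    - [0,0,0]

```text
time: 4.25
tool_pos: [505.5, 264.0, 19.3]
tcp_rot: [3.14, 0.002, -3.09]
contact_force: [-1.1, 3.3, 2.7]
grip_width: 0.1
finger_force: 2.1
```

>>> send_rows:
  offset:
    - [0.01,-0.089,0]
    - [0.02,-0.178,0]
    - [0.03,-0.268,0]
    - [0.04,-0.357,0]
    - [0.04,-0.357,0]
  delta_rot:
    - [0,0,0]
    - [0,0,0]
    - [0,0,0]
    - [0,0,0]
    - [0,0,0]

```text
time: 4.88
tool_pos: [502.4, 221.4, 18.1]
tcp_rot: [3.141, -0.0, -3.09]
contact_force: [-0.5, 4.2, 4.7]
grip_width: 0.2
finger_force: 2.4
```

```bash
python3 - <<'E'
from h import *
np.set_printoptions(precision=1,suppress=True)
o=get_obs();print(o["time"],o["tool_pos"],cmd()[0],o["contact_force"],o["grip_width"])
optics.capture("top");optics.capture("side");ct=optics.get_calibration("top");cs=optics.get_calibration("side")
for c,cal in(("top",ct),("side",cs)):
  for t,z in(("key_face",24),("tray_c",0)):
    for r in finder.pinpoint(t,c)[:3]:print(c,t,r["uv"],r["confidence"],onz(cal,r["uv"],z))
E
```

```text
4.875 [502.4 221.4  18.1] [502.5 221.9  18. ] [-0.5  4.2  4.7] 0.23664717357473178
top key_face [372.9, 196.0] 0.26 [ 545.7 -300.6   24. ]
top tray_c [348.2, 213.5] 0.78 [ 483.9 -216.6    0. ]
top tray_c [320.5, 211.6] 0.74 [ 487.8 -117.8    0. ]
top tray_c [276.8, 209.0] 0.57 [492.5  37.6   0. ]
side tray_c [366.3, 242.9] 0.81 [ 482.2 -204.8    0. ]
side tray_c [331.8, 236.2] 0.78 [ 497.3 -112.9    0. ]
side tray_c [270.9, 234.8] 0.58 [475.2  47.4   0. ]
```

```bash
python3 - <<'E'
from h import *
rt=tool(3,0)
plan([((501.8,207,18),rt,4,None,1),((501.5,200,18),rt,4,None,2)])
E
```

```text
o [0.012, -0.124, 0.0] d [0.0, 0.0, 0.0] lin 4 hold 1 grip None mm/row 4 deg/row 0.0 
    [[0.003, -0.031, 0.0], [0.006, -0.062, 0.0], [0.009, -0.093, 0.0]] [[0.0, 0.0, 0.0], [0.0, 0.0, 0.0], [0.0, 0.0, 0.0]]
o [0.006, -0.058, 0.0] d [0.0, 0.0, 0.0] lin 4 hold 2 grip None mm/row 2 deg/row 0.0 
    [[0.002, -0.014, 0.0], [0.003, -0.029, 0.0], [0.005, -0.044, 0.0]] [[0.0, 0.0, 0.0], [0.0, 0.0, 0.0], [0.0, 0.0, 0.0]]
```

>>> send_rows:
  offset:
    - [0.003,-0.031,0]
    - [0.006,-0.062,0]
    - [0.009,-0.093,0]
    - [0.012,-0.124,0]
    - [0.012,-0.124,0]
  delta_rot:
    - [0,0,0]
    - [0,0,0]
    - [0,0,0]
    - [0,0,0]
    - [0,0,0]

```text
time: 5.8
tool_pos: [501.5, 208.6, 18.1]
tcp_rot: [3.139, 0.0, -3.09]
contact_force: [-1.9, 12.3, 3.9]
grip_width: 0.6
finger_force: 6.1
```

>>> send_rows:
  offset:
    - [0.002,-0.014,0]
    - [0.003,-0.029,0]
    - [0.005,-0.044,0]
    - [0.006,-0.058,0]
    - [0.006,-0.058,0]
  delta_rot:
    - [0,0,0]
    - [0,0,0]
    - [0,0,0]
    - [0,0,0]
    - [0,0,0]

```text
time: 6.42
tool_pos: [501.5, 207.3, 18.5]
tcp_rot: [3.131, 0.003, -3.091]
contact_force: [-3.2, 41.0, 1.3]
grip_width: 0.3
finger_force: 20.2
```

Key fully in: 41 N and stopped. I'll release it and go look at the stage from above.

```bash
python3 - <<'E'
from h import *
rt=tool(3,0);r0=tool(0,0)
plan([((504,250,18),rt,4,None,0),((507,330,18),rt,4,None,1),((507,330,130),rt,1,None,2),((505,260,235),r0,1,None,2),((505,145,270),r0,1,None,2),((500,30,310),r0,1,None,2),((500,-80,330),r0,1,None,4)])
E
```

```text
o [-0.043, 0.415, 0.0] d [0.0, 0.0, 0.0] lin 4 hold 0 grip None mm/row 13 deg/row 0.0 
    [[-0.011, 0.104, 0.0], [-0.022, 0.208, 0.0], [-0.032, 0.311, 0.0]] [[0.0, 0.0, 0.0], [0.0, 0.0, 0.0], [0.0, 0.0, 0.0]]
o [-0.06, 0.664, 0.0] d [0.0, 0.0, 0.0] lin 4 hold 1 grip None mm/row 20 deg/row 0.0 
    [[-0.015, 0.166, 0.0], [-0.03, 0.332, 0.0], [-0.045, 0.498, 0.0]] [[0.0, 0.0, 0.0], [0.0, 0.0, 0.0], [0.0, 0.0, 0.0]]
o [0.0, 0.0, -0.933] d [0.0, 0.0, 0.0] lin 1 hold 2 grip None mm/row 112 deg/row 0.0 
o [0.047, -0.581, -0.875] d [0.0, 0.0, 0.0083] lin 1 hold 2 grip None mm/row 126 deg/row 3.0 
o [0.001, -0.958, -0.292] d [0.0, 0.0, 0.0] lin 1 hold 2 grip None mm/row 120 deg/row 0.0 
o [0.042, -0.959, -0.333] d [0.0, 0.0, 0.0] lin 1 hold 2 grip None mm/row 122 deg/row 0.0 
o [-0.0, -0.916, -0.167] d [0.0, 0.0, 0.0] lin 1 hold 4 grip None mm/row 112 deg/row 0.0
```

>>> send_rows:
  offset:
    - [-0.011,0.104,0]
    - [-0.022,0.208,0]
    - [-0.032,0.311,0]
    - [-0.043,0.415,0]
  delta_rot:
    - [0,0,0]
    - [0,0,0]
    - [0,0,0]
    - [0,0,0]

```text
time: 6.92
tool_pos: [504.5, 250.5, 18.0]
tcp_rot: [-3.141, 0.001, -3.089]
contact_force: [1.6, 2.7, 1.8]
grip_width: 0.7
finger_force: 1.4
```

>>> send_rows:
  offset:
    - [-0.015,0.166,0]
    - [-0.03,0.332,0]
    - [-0.045,0.498,0]
    - [-0.06,0.664,0]
    - [-0.06,0.664,0]
  delta_rot:
    - [0,0,0]
    - [0,0,0]
    - [0,0,0]
    - [0,0,0]
    - [0,0,0]

```text
time: 7.55
tool_pos: [506.7, 331.5, 17.9]
tcp_rot: [3.142, 0.0, -3.087]
contact_force: [-0.1, 0.5, -0.6]
grip_width: 0.3
finger_force: 0.0
```

>>> send_rows:
  offset:
    - [0,0,-0.933]
    - [0,0,-0.933]
    - [0,0,-0.933]
  delta_rot:
    - [0,0,0]
    - [0,0,0]
    - [0,0,0]

```text
time: 7.92
tool_pos: [509.3, 330.5, 134.6]
tcp_rot: [3.139, 0.008, -3.09]
contact_force: [-0.2, 0.3, 0.1]
grip_width: 0.5
finger_force: 0.0
```

>>> send_rows:
  offset:
    - [0.047,-0.581,-0.875]
    - [0.047,-0.581,-0.875]
    - [0.047,-0.581,-0.875]
  delta_rot:
    - [0,0,0.0083]
    - [0,0,0.0083]
    - [0,0,0.0083]

```text
time: 8.3
tool_pos: [506.7, 258.2, 238.5]
tcp_rot: [3.14, 0.006, 3.139]
contact_force: [0.3, 0.4, -0.7]
grip_width: 0.2
finger_force: 0.0
```

>>> send_rows:
  offset:
    - [0.001,-0.958,-0.292]
    - [0.001,-0.958,-0.292]
    - [0.001,-0.958,-0.292]
  delta_rot:
    - [0,0,0]
    - [0,0,0]
    - [0,0,0]

```text
time: 8.68
tool_pos: [505.1, 142.0, 269.6]
tcp_rot: [-3.141, -0.001, 3.137]
contact_force: [-0.7, 1.2, 0.1]
grip_width: 0.2
finger_force: 0.0
```

>>> send_rows:
  offset:
    - [0.042,-0.959,-0.333]
    - [0.042,-0.959,-0.333]
    - [0.042,-0.959,-0.333]
  delta_rot:
    - [0,0,0]
    - [0,0,0]
    - [0,0,0]

```text
time: 9.05
tool_pos: [500.2, 27.7, 309.6]
tcp_rot: [-3.141, -0.0, 3.137]
contact_force: [-0.8, 1.7, -0.6]
grip_width: 0.9
finger_force: 0.0
```

>>> send_rows:
  offset:
    - [0,-0.916,-0.167]
    - [0,-0.916,-0.167]
    - [0,-0.916,-0.167]
    - [0,-0.916,-0.167]
    - [0,-0.916,-0.167]
  delta_rot:
    - [0,0,0]
    - [0,0,0]
    - [0,0,0]
    - [0,0,0]
    - [0,0,0]

```text
time: 9.68
tool_pos: [499.9, -78.1, 329.2]
tcp_rot: [3.141, -0.001, -3.139]
contact_force: [0.6, 0.7, 0.1]
grip_width: 0.3
finger_force: 0.0
```

```bash
cat >> h.py <<'E'
def look(png,names,cam="wrist"):
    cal=optics.get_calibration(cam);im=optics.capture(cam);cv2.imwrite(f"pics/{png}.png",im[:,:,::-1])
    for t,z in names:
        for r in finder.pinpoint(t,cam)[:4]:print(cam,t,np.round(r["uv"],1),round(r["confidence"],2),onz(cal,r["uv"],z))
    return cal,im
def boxes(cam="wrist",zt=30):
    """min-area rectangle of lid+side silhouettes, projected on z"""
    cal=optics.get_calibration(cam)
    for r in finder.silhouettes("tray_a",cam)[:4]:
        c=max(cv2.findContours(r["region"].astype(np.uint8),0,1)[0],key=cv2.contourArea)[:,0]
        w=np.array([onz(cal,p,zt)[:2] for p in c],np.float32);b=cv2.minAreaRect(w)
        print("box",round(r["confidence"],2),r["box"],"ctr",np.round(b[0],1),"size",np.round(b[1],1),"ang",round(b[2],1))
E
python3 - <<'E'
from h import *
np.set_printoptions(precision=1,suppress=True)
o=get_obs();print(o["time"],o["tool_pos"],cmd()[0],o["contact_force"],o["grip_width"])
look("w2",[("tray_a",0),("end_stop",25),("light_bar",128),("stage",0),("dock",0),("key_face",24)]);boxes()
look("t2",[("tray_a",0),("key_face",24)],"top")
E
```

```text
9.675 [499.9 -78.1 329.2] [500. -80. 330.] [0.6 0.7 0.1] 0.2897331636793649
wrist tray_a [219.9 145.4] 0.98 [ 486.2 -209.2    0. ]
wrist tray_a [395.2 151.1] 0.97 [493.6  35.2   0. ]
wrist tray_a [289.8 152.4] 0.68 [ 495.7 -112.1    0. ]
wrist end_stop [161.  198.1] 0.74 [ 555.4 -288.9   25. ]
wrist light_bar [294.4 214.4] 0.82 [544.2 -99.2 128. ]
wrist light_bar [158.  200.4] 0.72 [ 528.6 -245.3  128. ]
wrist light_bar [221.1 147.3] 0.31 [ 471.7 -173.5  128. ]
wrist dock [447.6 154.6] 0.65 [498.4 109.1   0. ]
wrist dock [578.9 161.6] 0.45 [507.9 295.4   0. ]
wrist key_face [580.  165.8] 0.61 [509.5 279.8  24. ]
box 0.96 [370.4, 126.5, 429.1, 178.6] ctr [490.8  30.6] size [67.  65.2] ang 85.1
box 0.64 [263.3, 131.4, 313.6, 180.3] ctr [ 495.5 -114.3] size [62.9 65.7] ang 84.9
box 0.59 [191.1, 118.9, 244.5, 172.9] ctr [ 483.2 -208.1] size [67.8 66.9] ang 84.2
top tray_a [346.1 215.4] 0.89 [ 476.9 -209.2    0. ]
top tray_a [277.6 208.3] 0.71 [495.1  34.9   0. ]
top tray_a [323.  212.3] 0.63 [ 485.6 -126.8    0. ]
top key_face [209.8 201.4] 0.67 [509.3 269.9  24. ]
```

View pics/w2.png

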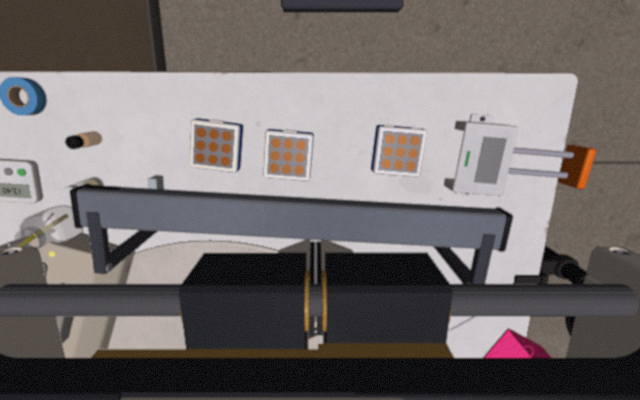

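The wrist view shows box C out of the dock at (400,150), the key sprung back at (580,166), and boxes A (217,146) and B (289,153). The bar spans (75..508, 187..245) with the front of the end stop at (155,183).

```bash
python3 - <<'E'
from h import *
np.set_printoptions(precision=1,suppress=True)
cw=optics.get_calibration("wrist");ct=optics.get_calibration("top")
for n,cal,ps in(("w",cw,[(79,187),(507,212)]),("t",ct,[(180+207/3,140+150/3),(180+617/3,140+185/3)])):
    a,b=[onz(cal,p,156)[:2] for p in ps];
    if n=="t":a,b=b,a
    v=b-a;print(n,a,b,np.linalg.norm(v),"yaw",np.degrees(np.arctan2(-v[0],v[1])))
    # origin from midpoint: stage (-79,194)
    y=np.arctan2(-v[0],v[1]);Rm=np.array([[np.cos(y),-np.sin(y)],[np.sin(y),np.cos(y)]])
    print(" origin via bar",(a+b)/2-Rm@[-79,194], "end pt",((a+b)/2-Rm@[-79,194])+Rm@[-31,0])
print("stopfront top view",onz(ct,(180+580/3,140+185/3),25),"wrist",onz(cw,(155,178),25))
for y in(-4,-5,-6):
    r=np.radians(y);Rm=np.array([[np.cos(r),-np.sin(r)],[np.sin(r),np.cos(r)]]);print(y,np.array([544.5,-100])-Rm@[-59,194])
# rail top edges in the top view crop: (250,97..107) .. (580,122..132)
for p in[(250,107),(580,134)]:print(onz(ct,(180+p[0]/3,140+p[1]/3),25))
im=cv2.imread("pics/t2.png");cv2.imwrite("pics/t2c.png",cv2.resize(im[150:215,240:400],None,fx=5,fy=5,interpolation=2))
E
```

```text
w [ 506.9 -310.6] [532.8 113.5] 424.8790024946724 yaw -3.4931650829524363
 origin via bar [ 586.9 -297. ] end pt [ 556.  -295.1]
t [ 506.8 -320.3] [531.2 114.1] 435.1287580591287 yaw -3.2068595750157605
 origin via bar [ 587.  -301.2] end pt [ 556.1 -299.5]
stopfront top view [ 525.4 -302.1   25. ] wrist [ 527.3 -296.3   25. ]
-4 [ 589.8 -297.6]
-5 [ 586.4 -298.4]
-6 [ 582.9 -299.1]
[606.6  88.1  25. ]
[ 586.3 -301.8   25. ]
```

View pics/t2c.png

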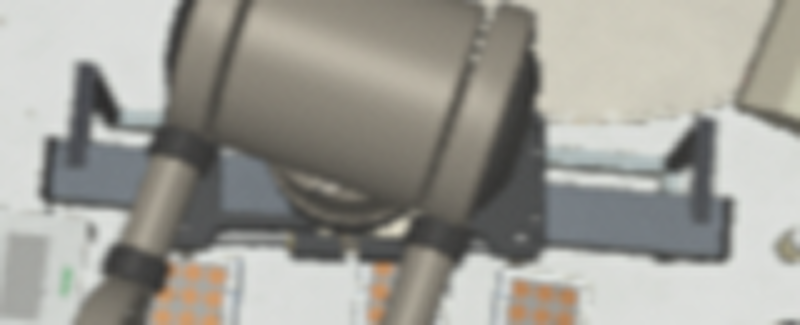

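```bash
cat >> h.py <<'E'
YAW=-3.2;ORG=np.array([587.,-299.5])
def S(x,y,z):
    a=np.radians(YAW);return np.r_[ORG+np.array([[np.cos(a),-np.sin(a)],[np.sin(a),np.cos(a)]])@[x,y],z]
def toS(p):
    a=np.radians(YAW);return np.array([[np.cos(a),np.sin(a)],[-np.sin(a),np.cos(a)]])@(np.array(p)[:2]-ORG)
TS=lambda t:tool(YAW,t)
E
python3 - <<'E'
from h import *
np.set_printoptions(precision=1,suppress=True)
for p in[(483,-209.5),(495,-113.5),(492.5,33)]:print(toS(p))
G=84/92
plan([((450,-135,255),TS(20),1,round(G,2),3),(S(-190,86,150),TS(50),1,None,4),(S(-177,82,66),TS(50),1,None,2),(S(-117,82,15),TS(50),4,None,2)])
E
```

```text
[-108.9   84.1]
[-102.2  180.6]
[-112.9  326.7]
o [0.417, -0.459, 0.625] d [0.0016, -0.0555, 0.0088] lin 1 hold 3 grip 0.91 mm/row 106 deg/row 20.2 
o [0.643, -0.588, 0.697] d [-0.0, -0.0834, 0.0] lin 1 hold 4 grip None mm/row 134 deg/row 30.0 
o [0.467, -0.033, 0.532] d [0.0, 0.0, 0.0] lin 1 hold 2 grip None mm/row 85 deg/row 0.0 
o [0.004, -0.0, 0.657] d [0.0, 0.0, 0.0] lin 4 hold 2 grip None mm/row 20 deg/row 0.0 
    [[0.001, -0.0, 0.164], [0.002, -0.0, 0.328], [0.003, -0.0, 0.493]] [[0.0, 0.0, 0.0], [0.0, 0.0, 0.0], [0.0, 0.0, 0.0]]
```

>>> send_rows:
  offset:
    - [0.417,-0.459,0.625]
    - [0.417,-0.459,0.625]
    - [0.417,-0.459,0.625]
    - [0.417,-0.459,0.625]
  delta_rot:
    - [0.0016,-0.0555,0.0088]
    - [0.0016,-0.0555,0.0088]
    - [0.0016,-0.0555,0.0088]
    - [0.0016,-0.0555,0.0088]
  grip: 0.91

```text
time: 10.72
tool_pos: [449.1, -135.4, 255.0]
tcp_rot: [-3.142, 0.349, 3.084]
contact_force: [0.0, 0.3, 0.6]
grip_width: 36.0
finger_force: 0.0
```

>>> send_rows:
  offset:
    - [0.643,-0.588,0.697]
    - [0.643,-0.588,0.697]
    - [0.643,-0.588,0.697]
    - [0.643,-0.588,0.697]
    - [0.643,-0.588,0.697]
  delta_rot:
    - [0,-0.0834,0]
    - [0,-0.0834,0]
    - [0,-0.0834,0]
    - [0,-0.0834,0]
    - [0,-0.0834,0]

```text
time: 11.35
tool_pos: [437.0, -169.7, 242.1]
tcp_rot: [3.129, 0.764, 3.028]
contact_force: [0.5, -0.2, 0.9]
grip_width: 82.1
finger_force: 0.0
```

>>> send_rows:
  offset:
    - [0.467,-0.033,0.532]
    - [0.467,-0.033,0.532]
    - [0.467,-0.033,0.532]
    - [0.467,-0.033,0.532]
  delta_rot:
    - [0,0,0]
    - [0,0,0]
    - [0,0,0]
    - [0,0,0]

```text
time: 11.85
tool_pos: [452.0, -161.7, 196.6]
tcp_rot: [3.128, 0.702, 3.011]
contact_force: [-0.4, 0.1, 0.5]
grip_width: 83.3
finger_force: 0.0
```

```bash
python3 - <<'E'
from h import *
np.set_printoptions(precision=2,suppress=True)
o=get_obs();print(o["time"],o["tool_pos"],o["joint_positions"],o["grip_width"],o["contact_force"])
cal,im=look("w3",[("tray_a",0)]);boxes()
E
```

```text
11.85 [ 451.99 -161.7   196.61] [-0.78  0.05  2.26  1.05  0.48 -3.1 ] 83.31484986952444 [-0.38  0.08  0.48]
wrist tray_a [549.2  49.2] 0.83 [492.09  36.54   0.  ]
wrist tray_a [262.8  76.2] 0.59 [ 487.07 -210.57    0.  ]
wrist tray_a [370.2  76. ] 0.57 [ 499.44 -114.07    0.  ]
box 0.72 [501.4, 11.3, 626.5, 103.3] ctr [480.7  25.9] size [77.3 77.6] ang 84.8
box 0.69 [216.7, 40.7, 300.1, 123.0] ctr [ 473.9 -207.2] size [64.7 80.9] ang 82.2
```

View pics/w3.png

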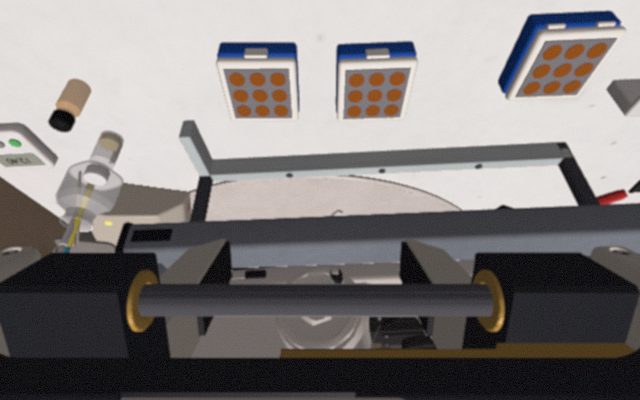

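The view shows A (258,80) and B (375,80) square to the rail. C is at (560,60), turned by perspective. The arm stalled short of the target because joint 6 reached its limit: the wrist nears singularity at a 50° tilt this close in. I'll back out and identify the kinematics before choosing a tilt.

```bash
cat > s.py <<'E'
from h import *
o=get_obs();json.dump([o["joint_positions"].tolist(),o["tool_pos"].tolist(),o["tcp_rot"].tolist()],open("samples.txt","a"));open("samples.txt","a").write("\n")
np.set_printoptions(precision=3,suppress=True);print(o["time"],o["joint_positions"],o["tool_pos"],o["tcp_rot"])
E
python3 s.py
```

```text
12.0 [-0.784  0.045  2.26   1.055  0.481 -3.104] [ 451.535 -161.839  196.544] [3.129 0.702 3.01 ]
```

>>> send_rows:
  offset:
    - [0,0,-0.5]
    - [0,0,-1]
    - [0,0,-1]
    - [0,0,-1]
    - [0,0,-1]
    - [0,0,-1]
  delta_rot:
    - [0,0.03,0]
    - [0,0.06,0]
    - [0,0.0834,0]
    - [0,0.0834,0]
    - [0,0.0834,0]
    - [0,0.0834,0]

```text
time: 12.75
tool_pos: [374.0, -152.0, 286.6]
tcp_rot: [3.129, 0.177, 3.018]
contact_force: [0.2, -0.2, -0.7]
grip_width: 83.7
finger_force: 0.0
```

```bash
python3 s.py; python3 - <<'E'
from h import *
p,r=cmd();print(p)  # plan wrote the pose after 4th (unsent) call
p3=S(-177,82,66);print("if target kept:",p3+TS(50).apply([0,0,-120]), (TS(50)*R.from_rotvec([0,30,0],degrees=True)).as_euler("xyz"))
E
```

```text
12.75 [-0.658 -0.034  1.827  0.108  1.204 -2.138] [ 374.029 -152.023  286.553] [3.129 0.177 3.018]
[ 474.81694818 -211.09983712   15.00528029]
if target kept: [ 323.07134825 -202.61604051  143.13451316] [3.14159265 0.34906585 3.08574212]
```

```bash
cat > kin.py <<'E'
from h import *
from scipy.optimize import least_squares
LO=np.array([-2.53,-.77,.04,-1,.28,-3.11]);HI=np.array([2.53,2.02,2.7,4.14,2.66,3.11])
def fk(q,k):
    d1,a1,yo,a2,a3,d4,L,yo2,yo3=k
    Z=lambda a:R.from_euler("z",a);Y=lambda a:R.from_euler("y",a)
    r=Z(q[0]);p=r.apply([a1,0,d1])
    r=r*Y(q[1]);p=p+r.apply([0,yo,a2])
    r=r*Y(q[2]);p=p+r.apply([a3,yo2,d4])
    r=r*Z(q[3])*Y(q[4]);p=p+r.apply([0,yo3,0])
    r=r*Z(q[5]);p=p+r.apply([0,0,L])
    return p,r*Z(np.pi/2*SG)
SG=1
E
cat > fit.py <<'E'
from kin import *
import kin
D=[([1.163,.342,1.524,0,1.275,-.146],[135.865,507.135,226.741],None)]
D+=[tuple(json.loads(l)) for l in open("samples.txt")]
np.set_printoptions(precision=3,suppress=True)
for SGx in(1,-1):
    kin.SG=SGx
    for q,p,e in D[1:]: print(SGx,R.as_rotvec(R.from_euler("xyz",e).inv()*fk(q,np.zeros(9))[1]))
def res(k): return np.r_[np.concatenate([fk(q,k)[0]-p for q,p,_ in D]),.02*(np.array(k)-K0)]
K0=np.array([300,0,0,400,0,350,250,0,0.])
s=least_squares(res,K0);print(s.x,s.fun[:-9]);np.save("k.npy",s.x)
E
python3 fit.py
```

```text
1 [ 0.  0. -0.]
1 [0. 0. 0.]
-1 [-0.     0.    -3.142]
-1 [-0.     0.    -3.142]
[223.543   1.087  38.364 504.446  46.242 378.635 317.497  38.364  -0.284] [-0.11  -0.144  0.137 -0.03  -0.036 -0.007  0.127 -0.115 -0.1  ]
```

```bash
cat >> kin.py <<'E'
K=np.load("k.npy") if os.path.exists("k.npy") else None
def ik(p,r,seeds):
    out=[]
    for s in seeds:
        f=lambda q:np.r_[(fk(q,K)[0]-p)/100,(r.inv()*fk(q,K)[1]).as_rotvec()]
        s=least_squares(f,np.clip(s,LO+.01,HI-.01),bounds=(LO,HI))
        out.append((np.abs(s.fun).max(),s.x))
    return out
N=[[-.4,.3,1.6,0,1.0,-1.9],[-.6,.6,1.8,.5,.5,-2.4]];F=[[-.4,.8,1.9,3.1,.5,1.2],[-.6,1.2,1.2,3.1,.6,1.2]]
E
python3 - <<'E'
from kin import *
np.set_printoptions(precision=2,suppress=True)
for n,sx,sy in(("A",-117,84),("B",-110,180),("C",-120,326),("frontA",-64,32),("frontC",-64,233),("side",-40,200)):
  for t in(25,30,35,40,45):
    l=""
    for nm,sd in(("N",N),("F",F)):
        e,q=min(ik(S(sx,sy,15),TS(t),sd),key=lambda a:a[0])
        l+=f" {nm} err {e:.3f} q {q} marg {min((q-LO).min(),(HI-q).min()):.2f} |"
    print(n,t,l)
E
```

```text
A 25  N err 0.030 q [-0.71  0.52  2.11  0.95  0.3  -3.11] marg 0.00 | F err 0.000 q [-0.73  0.53  2.13  1.12  0.3   2.98] marg 0.02 |
A 30  N err 0.112 q [-0.72  0.52  2.11  0.96  0.3  -3.11] marg 0.00 | F err 0.000 q [-0.77  0.54  2.2   1.59  0.33  2.48] marg 0.05 |
A 35  N err 0.195 q [-0.72  0.52  2.11  0.98  0.3  -3.11] marg 0.00 | F err 0.000 q [-0.82  0.57  2.26  1.91  0.43  2.11] marg 0.15 |
A 40  N err 0.277 q [-0.72  0.52  2.11  0.99  0.31 -3.11] marg 0.00 | F err 0.000 q [-0.86  0.61  2.31  2.09  0.56  1.87] marg 0.28 |
A 45  N err 0.360 q [-0.72  0.52  2.11  1.    0.31 -3.11] marg 0.00 | F err 0.000 q [-0.91  0.66  2.36  2.19  0.71  1.7 ] marg 0.34 |
B 25  N err 0.067 q [-0.54  0.5   2.17  1.1   0.28 -3.11] marg 0.00 | F err 0.069 q [-0.56  0.51  2.19  1.28  0.28  2.98] marg 0.00 |
B 30  N err 0.109 q [-0.54  0.5   2.17  1.11  0.28 -3.11] marg 0.00 | F err 0.009 q [-0.54  0.52  2.28  2.08  0.28  2.18] marg 0.00 |
B 35  N err 0.192 q [-0.54  0.5   2.17  1.12  0.28 -3.11] marg 0.00 | F err 0.000 q [-0.57  0.55  2.34  2.36  0.41  1.88] marg 0.13 |
B 40  N err 0.275 q [-0.54  
[... 2284 characters left out ...]
63] marg 0.33 |
side 25  N err 0.040 q [-0.41  0.56  1.99  0.66  0.28 -2.54] marg 0.00 | F err 0.086 q [-0.46  0.57  2.06  1.24  0.28  3.11] marg 0.00 |
side 30  N err 0.084 q [-0.46  0.57  2.05  1.19  0.28 -3.11] marg 0.00 | F err 0.055 q [-0.46  0.58  2.14  1.95  0.28  2.4 ] marg 0.00 |
side 35  N err 0.129 q [-0.46  0.57  2.05  1.2   0.28 -3.11] marg 0.00 | F err 0.000 q [-0.43  0.59  2.17  2.31  0.29  2.07] marg 0.01 |
side 40  N err 0.213 q [-0.46  0.57  2.05  1.21  0.28 -3.11] marg 0.00 | F err 0.000 q [-0.45  0.62  2.24  2.53  0.44  1.83] marg 0.16 |
side 45  N err 0.297 q [-0.46  0.56  2.05  1.22  0.28 -3.11] marg 0.00 | F err 0.000 q [-0.47  0.67  2.29  2.63  0.62  1.7 ] marg 0.34 |
```

```bash
cat >> kin.py <<'E'
def jrows(qs):
    """print calls for a joint path qs[0](now)..qs[n], 8 rows a call"""
    ps=[fk(q,K) for q in qs];i=0;p0,r0=cmd_now()
    while i<len(qs)-1:
        j=min(i+8,len(qs)-1);O=[];D=[]
        for m in range(i+1,j+1):
            O.append(np.round(r0.inv().apply(ps[m][0]-p0)/120,2).tolist());D.append(np.round((r0.inv()*ps[m][1]).as_rotvec(degrees=True)/360,3).tolist())
        print(O,"\n",D,"\n  end",np.round(ps[j][0]),"maxstep %.0f mm %.1f deg"%(max(np.linalg.norm(ps[m][0]-ps[m-1][0]) for m in range(i+1,j+1)),max(np.degrees((ps[m-1][1].inv()*ps[m][1]).magnitude()) for m in range(i+1,j+1))),"minz %.0f"%min(ps[m][0][2] for m in range(i,j+1)))
        p0=p0+r0.apply(np.array(O[-1])*120);r0=r0*R.from_rotvec(np.array(D[-1])*360,degrees=True);i=j
    json.dump([p0.tolist(),r0.as_quat().tolist()],open("cmd.json","w"))
def cmd_now():
    o=get_obs();return np.array(o["tool_pos"]),R.from_euler("xyz",o["tcp_rot"])
E
python3 - <<'E'
from kin import *
np.set_printoptions(precision=2,suppress=True)
q0=get_obs()["joint_positions"]
e,qF=min(ik(S(-190,86,150),TS(45),F),key=lambda a:a[0]);print(e,qF)
n=32
qs=[q0+(qF-q0)*k/n for k in range(n+1)]
print(np.array([np.r_[fk(q,K)[0],np.degrees(np.arccos(-fk(q,K)[1].apply([0,0,1])[2]))] for q in qs[::4]]))
jrows(qs)
E
```

```text
2.2737367544323206e-15 [-1.12  0.17  2.41  1.44  0.67  2.41]
[[ 374.16 -152.14  286.45   10.16]
 [ 388.59 -132.96  259.11   15.94]
 [ 403.41 -120.6   238.91   23.03]
 [ 417.32 -116.72  223.8    29.78]
 [ 428.37 -121.91  211.46   35.62]
 [ 434.32 -135.55  199.59   40.25]
 [ 432.95 -155.73  186.21   43.45]
 [ 422.53 -179.49  169.9    45.06]
 [ 402.1  -203.03  150.     45.  ]]
[[-0.01, 0.05, 0.07], [-0.03, 0.09, 0.13], [-0.04, 0.13, 0.19], [-0.06, 0.17, 0.25], [-0.08, 0.2, 0.3], [-0.1, 0.24, 0.34], [-0.12, 0.26, 0.39], [-0.14, 0.28, 0.43]] 
 [[-0.005, -0.002, 0.028], [-0.011, -0.003, 0.056], [-0.017, -0.003, 0.084], [-0.023, -0.003, 0.112], [-0.028, -0.002, 0.141], [-0.034, -0.0, 0.169], [-0.04, 0.002, 0.198], [-0.046, 0.005, 0.227]] 
  end [ 403. -121.  239.] maxstep 10 mm 10.7 deg minz 239
[[0.01, 0.01, 0.05], [0.01, 0.03, 0.09], [0.01, 0.05, 0.13], [0.01, 0.06, 0.16], [-0.0, 0.08, 0.2], [-0.02, 0.09, 0.23], [-0.04, 0.1, 0.26], [-0.06, 0.11, 0.28]] 
 [[-0.004, 0.003, 0.03], [-0.007, 0.006, 0.059], [-0.01, 0.01, 0.089], [-0.013, 0.014, 0.119], [-0.016, 0.018, 0.149], [-0.017, 0.023, 0.
[... 213 characters left out ...]
04, 0.22, 0.11], [-0.06, 0.27, 0.12], [-0.08, 0.32, 0.13]] 
 [[-0.0, 0.004, 0.03], [0.0, 0.008, 0.061], [0.0, 0.013, 0.092], [0.001, 0.017, 0.123], [0.003, 0.021, 0.154], [0.004, 0.025, 0.185], [0.007, 0.029, 0.216], [0.009, 0.033, 0.248]] 
  end [ 433. -156.  186.] maxstep 7 mm 11.4 deg minz 186
[[0.05, 0.03, 0.0], [0.1, 0.07, 0.01], [0.15, 0.11, 0.01], [0.21, 0.15, 0.01], [0.26, 0.2, 0.01], [0.31, 0.26, 0.0], [0.36, 0.32, -0.01], [0.4, 0.39, -0.01]] 
 [[0.002, 0.003, 0.031], [0.005, 0.006, 0.062], [0.008, 0.008, 0.094], [0.011, 0.01, 0.126], [0.015, 0.013, 0.157], [0.019, 0.014, 0.189], [0.023, 0.016, 0.221], [0.028, 0.017, 0.252]] 
  end [ 402. -203.  150.] maxstep 10 mm 11.5 deg minz 150
```

```bash
python3 - <<'E'
from kin import *
q0=get_obs()["joint_positions"]
e,qF=min(ik(S(-190,86,160),TS(45),F),key=lambda a:a[0])
n=36
jrows([q0+(qF-q0)*k/n for k in range(n+1)])
E
```

```text
[[-0.01, 0.04, 0.06], [-0.02, 0.07, 0.11], [-0.03, 0.11, 0.16], [-0.05, 0.14, 0.21], [-0.06, 0.17, 0.25], [-0.08, 0.2, 0.29], [-0.09, 0.22, 0.33], [-0.11, 0.24, 0.37]] 
 [[-0.005, -0.002, 0.025], [-0.009, -0.003, 0.05], [-0.014, -0.004, 0.075], [-0.019, -0.004, 0.1], [-0.024, -0.003, 0.126], [-0.029, -0.002, 0.151], [-0.034, -0.001, 0.177], [-0.039, 0.002, 0.203]] 
  end [ 398. -125.  245.] maxstep 8 mm 9.5 deg minz 245
[[0.01, 0.02, 0.04], [0.01, 0.03, 0.08], [0.01, 0.05, 0.11], [0.01, 0.06, 0.15], [0.01, 0.07, 0.18], [-0.0, 0.09, 0.21], [-0.01, 0.1, 0.23], [-0.03, 0.11, 0.26]] 
 [[-0.004, 0.002, 0.026], [-0.007, 0.004, 0.052], [-0.011, 0.007, 0.078], [-0.014, 0.01, 0.105], [-0.016, 0.014, 0.131], [-0.018, 0.018, 0.158], [-0.02, 0.022, 0.185], [-0.022, 0.026, 0.212]] 
  end [ 421. -122.  220.] maxstep 5 mm 9.8 deg minz 220
[[-0.0, 0.01, 0.02], [-0.01, 0.04, 0.04], [-0.01, 0.06, 0.06], [-0.02, 0.08, 0.08], [-0.03, 0.11, 0.1], [-0.05, 0.14, 0.11], [-0.06, 0.17, 0.13], [-0.08, 0.2, 0.14]] 
 [[-0.001, 0.004, 0.027], [-0.001, 0.007, 0.054], [-0.002, 0.011, 0.081], [-0.002, 0.015, 0.108], [-0.001, 0.018, 0.136], [-0.0, 0.022, 0.163], [0.001, 0.026, 0.191], [0.002, 0.03, 0.218]] 
  end [ 431. -143.  201.] maxstep 5 mm 10.0 deg minz 201
[[0.03, 0.04, 0.01], [0.05, 0.07, 0.02], [0.08, 0.11, 0.02], [0.1, 0.15, 0.03], [0.13, 0.2, 0.03], [0.15, 0.24, 0.03], [0.17, 0.3, 0.03], [0.19, 0.35, 0.03]] 
 [[0.002, 0.003, 0.028], [0.003, 0.006, 0.056], [0.005, 0.008, 0.084], [0.008, 0.011, 0.111], [0.01, 0.014, 0.139], [0.013, 0.016, 0.167], [0.016, 0.018, 0.195], [0.02, 0.02, 0.223]] 
  end [ 419. -182.  176.] maxstep 7 mm 10.2 deg minz 176
[[0.06, -0.01, 0.0], [0.13, -0.01, 0.0], [0.19, -0.01, -0.0], [0.26, -0.01, -0.01]] 
 [[0.003, 0.002, 0.028], [0.006, 0.003, 0.057], [0.01, 0.003, 0.085], [0.013, 0.004, 0.113]] 
  end [ 402. -203.  160.] maxstep 8 mm 10.2 deg minz 160
```

>>> send_rows:
  offset:
    - [-0.01,0.04,0.06]
    - [-0.02,0.07,0.11]
    - [-0.03,0.11,0.16]
    - [-0.05,0.14,0.21]
    - [-0.06,0.17,0.25]
    - [-0.08,0.2,0.29]
    - [-0.09,0.22,0.33]
    - [-0.11,0.24,0.37]
  delta_rot:
    - [-0.005,-0.002,0.025]
    - [-0.009,-0.003,0.05]
    - [-0.014,-0.004,0.075]
    - [-0.019,-0.004,0.1]
    - [-0.024,-0.003,0.126]
    - [-0.029,-0.002,0.151]
    - [-0.034,-0.001,0.177]
    - [-0.039,0.002,0.203]

```text
time: 13.75
tool_pos: [397.8, -125.9, 245.6]
tcp_rot: [2.79, -0.104, 1.765]
contact_force: [0.0, -0.1, 0.1]
grip_width: 83.4
finger_force: 0.0
```

>>> send_rows:
  offset:
    - [0.01,0.02,0.04]
    - [0.01,0.03,0.08]
    - [0.01,0.05,0.11]
    - [0.01,0.06,0.15]
    - [0.01,0.07,0.18]
    - [0,0.09,0.21]
    - [-0.01,0.1,0.23]
    - [-0.03,0.11,0.26]
  delta_rot:
    - [-0.004,0.002,0.026]
    - [-0.007,0.004,0.052]
    - [-0.011,0.007,0.078]
    - [-0.014,0.01,0.105]
    - [-0.016,0.014,0.131]
    - [-0.018,0.018,0.158]
    - [-0.02,0.022,0.185]
    - [-0.022,0.026,0.212]

```text
time: 14.75
tool_pos: [420.7, -122.8, 220.9]
tcp_rot: [-3.123, -0.563, 0.4]
contact_force: [-0.5, 0.2, -0.7]
grip_width: 83.4
finger_force: 0.0
```

>>> send_rows:
  offset:
    - [0,0.01,0.02]
    - [-0.01,0.04,0.04]
    - [-0.01,0.06,0.06]
    - [-0.02,0.08,0.08]
    - [-0.03,0.11,0.1]
    - [-0.05,0.14,0.11]
    - [-0.06,0.17,0.13]
    - [-0.08,0.2,0.14]
  delta_rot:
    - [-0.001,0.004,0.027]
    - [-0.001,0.007,0.054]
    - [-0.002,0.011,0.081]
    - [-0.002,0.015,0.108]
    - [-0.001,0.018,0.136]
    - [0,0.022,0.163]
    - [0.001,0.026,0.191]
    - [0.002,0.03,0.218]

```text
time: 15.75
tool_pos: [430.9, -144.5, 201.2]
tcp_rot: [-2.455, -0.193, -1.069]
contact_force: [0.4, 0.4, -0.4]
grip_width: 83.6
finger_force: 0.0
```

```bash
python3 s.py; python3 -c "
from h import *;p,r=cmd_=cmd();print('path left')"
```

```text
15.75 [-0.965  0.081  2.208  0.959  0.85   0.946] [ 430.857 -144.453  201.17 ] [-2.455 -0.193 -1.069]
path left
```

>>> send_rows:
  offset:
    - [0.03,0.04,0.01]
    - [0.05,0.07,0.02]
    - [0.08,0.11,0.02]
    - [0.1,0.15,0.03]
    - [0.13,0.2,0.03]
    - [0.15,0.24,0.03]
    - [0.17,0.3,0.03]
    - [0.19,0.35,0.03]
  delta_rot:
    - [0.002,0.003,0.028]
    - [0.003,0.006,0.056]
    - [0.005,0.008,0.084]
    - [0.008,0.011,0.111]
    - [0.01,0.014,0.139]
    - [0.013,0.016,0.167]
    - [0.016,0.018,0.195]
    - [0.02,0.02,0.223]

```text
time: 16.75
tool_pos: [417.8, -183.8, 176.8]
tcp_rot: [-2.616, 0.608, -2.294]
contact_force: [0.2, 0.1, 0.5]
grip_width: 83.8
finger_force: 0.0
```

>>> send_rows:
  offset:
    - [0.06,-0.01,0]
    - [0.13,-0.01,0]
    - [0.19,-0.01,0]
    - [0.26,-0.01,-0.01]
    - [0.26,-0.01,-0.01]
  delta_rot:
    - [0.003,0.002,0.028]
    - [0.006,0.003,0.057]
    - [0.01,0.003,0.085]
    - [0.013,0.004,0.113]
    - [0.013,0.004,0.113]

```text
time: 17.38
tool_pos: [400.8, -203.8, 160.5]
tcp_rot: [-3.138, 0.782, 3.085]
contact_force: [0.4, -0.2, -0.5]
grip_width: 83.3
finger_force: 0.0
```

```bash
python3 s.py; python3 fit.py | tail -3; python3 -c "
from h import *;p,r=cmd();print(p,r.as_euler('xyz'),TS(45).as_euler('xyz'))"
```

```text
17.375 [-1.119  0.138  2.396  1.376  0.676  2.487] [ 400.844 -203.801  160.489] [-3.138  0.782  3.085]
-1 [0.    0.    3.142]
[223.995   0.465  38.268 504.706  46.413 379.241 317.892  38.268  -0.113] [-0.093 -0.156  0.099  0.022 -0.016 -0.021  0.125 -0.091 -0.06  -0.02
 -0.05  -0.019 -0.015  0.027  0.03 ]
[ 401.85203385 -202.75998157  159.91557198] [3.14097309 0.78387815 3.08599797] [3.14159265 0.78539816 3.08574212]
```

```bash
python3 - <<'E'
from kin import *
np.set_printoptions(precision=2,suppress=True)
for a in[(-172,82,72),(-114,82,15),(-50,62,15),(-40,62,15)]:
    e,q=min(ik(S(*a),TS(45),F),key=lambda a:a[0]);print(a,round(e,4),q)
t=TS(45)
plan([(S(-172,82,72),t,1,None,3),(S(-114,82,15),t,4,None,2),(S(-114,82,15),t,1,0.3,7),(S(-80,62,15),t,6,None,0),(S(-48,62,15),t,6,None,2)])
E
```

```text
(-172, 82, 72) 0.0 [-1.07  0.46  2.45  1.9   0.68  1.88]
(-114, 82, 15) 0.0 [-0.91  0.66  2.35  2.18  0.71  1.72]
(-50, 62, 15) 0.0 [-0.81  0.68  2.18  2.12  0.6   1.92]
(-40, 62, 15) 0.0 [-0.79  0.68  2.16  2.12  0.59  1.94]
o [0.41, -0.036, 0.626] d [0.0001, -0.0002, 0.0] lin 1 hold 3 grip None mm/row 90 deg/row 0.1 
o [-0.007, 0.0, 0.678] d [0.0, -0.0, 0.0] lin 4 hold 2 grip None mm/row 20 deg/row 0.0 
    [[-0.002, 0.0, 0.17], [-0.004, 0.0, 0.339], [-0.005, 0.0, 0.509]] [[0.0, -0.0, 0.0], [0.0, -0.0, 0.0], [0.0, -0.0, 0.0]]
o [0.0, 0.0, -0.0] d [0.0, -0.0, 0.0] lin 1 hold 7 grip 0.3 mm/row 0 deg/row 0.0 
o [-0.2, -0.167, 0.2] d [0.0, -0.0, 0.0] lin 6 hold 0 grip None mm/row 7 deg/row 0.0 
    [[-0.033, -0.028, 0.033], [-0.067, -0.056, 0.067], [-0.1, -0.084, 0.1], [-0.133, -0.111, 0.133], [-0.167, -0.139, 0.167]] [[0.0, -0.0, 0.0], [0.0, -0.0, 0.0], [0.0, -0.0, 0.0], [0.0, -0.0, 0.0], [0.0, -0.0, 0.0]]
o [-0.189, 0.0, 0.189] d [0.0, -0.0, 0.0] lin 6 hold 2 grip None mm/row 5 deg/row 0.0 
    [[-0.032, 0.0, 0.032], [-0.063, 0.0, 0.063], [-0.094, 0.0, 0.094], [-0.126, 0.0, 0.126], [-0.158, 0.0, 0.158]] [[0.0, -0.0, 0.0], [0.0, -0.0, 0.0], [0.0, -0.0, 0.0], [0.0, -0.0, 0.0], [0.0, -0.0, 0.0]]
```

>>> send_rows:
  offset:
    - [0.41,-0.036,0.626]
    - [0.41,-0.036,0.626]
    - [0.41,-0.036,0.626]
    - [0.41,-0.036,0.626]
  delta_rot:
    - [0.0001,-0.0002,0]
    - [0.0001,-0.0002,0]
    - [0.0001,-0.0002,0]
    - [0.0001,-0.0002,0]

```text
time: 17.88
tool_pos: [419.4, -209.0, 72.3]
tcp_rot: [-3.138, 0.783, 3.088]
contact_force: [0.6, 0.5, 0.4]
grip_width: 83.3
finger_force: 0.0
```

>>> send_rows:
  offset:
    - [-0.002,0,0.17]
    - [-0.004,0,0.339]
    - [-0.005,0,0.509]
    - [-0.007,0,0.678]
    - [-0.007,0,0.678]
  delta_rot:
    - [0,0,0]
    - [0,0,0]
    - [0,0,0]
    - [0,0,0]
    - [0,0,0]

```text
time: 18.5
tool_pos: [478.5, -213.0, 16.7]
tcp_rot: [-3.136, 0.785, 3.091]
contact_force: [0.2, 0.5, 0.3]
grip_width: 83.6
finger_force: 0.0
```

>>> send_rows:
  offset:
    - [0,0,0]
    - [0,0,0]
    - [0,0,0]
    - [0,0,0]
  delta_rot:
    - [0,0,0]
    - [0,0,0]
    - [0,0,0]
    - [0,0,0]
  grip: 0.3

```text
time: 19.0
tool_pos: [478.0, -213.1, 16.9]
tcp_rot: [-3.138, 0.786, 3.087]
contact_force: [-3.5, 0.7, 6.9]
grip_width: 64.3
finger_force: 29.9
```

>>> send_rows:
  offset:
    - [-0.033,-0.028,0.033]
    - [-0.067,-0.056,0.067]
    - [-0.1,-0.084,0.1]
    - [-0.133,-0.111,0.133]
    - [-0.167,-0.139,0.167]
    - [-0.2,-0.167,0.2]
  delta_rot:
    - [0,0,0]
    - [0,0,0]
    - [0,0,0]
    - [0,0,0]
    - [0,0,0]
    - [0,0,0]

```text
time: 19.75
tool_pos: [511.0, -234.7, 16.9]
tcp_rot: [-3.138, 0.786, 3.088]
contact_force: [-2.5, 0.8, 5.8]
grip_width: 63.8
finger_force: 29.9
```

>>> send_rows:
  offset:
    - [-0.032,0,0.032]
    - [-0.063,0,0.063]
    - [-0.094,0,0.094]
    - [-0.126,0,0.126]
    - [-0.158,0,0.158]
    - [-0.189,0,0.189]
    - [-0.189,0,0.189]
  delta_rot:
    - [0,0,0]
    - [0,0,0]
    - [0,0,0]
    - [0,0,0]
    - [0,0,0]
    - [0,0,0]
    - [0,0,0]

```text
time: 20.62
tool_pos: [543.4, -237.0, 16.9]
tcp_rot: [-3.137, 0.786, 3.088]
contact_force: [1.2, -0.1, 3.4]
grip_width: 63.9
finger_force: 29.9
```

```bash
python3 - <<'E'
from kin import *
np.set_printoptions(precision=1,suppress=True)
o=get_obs();print(o["time"],o["tool_pos"],cmd()[0],toS(o["tool_pos"]),o["contact_force"])
cal,im=look("s2",[("tray_a",0)],"side");cv2.imwrite("pics/s2c.png",cv2.resize(im[180:260,280:440,::-1],None,fx=5,fy=5,interpolation=2))
cal,im=look("w4",[("tray_a",0),("end_stop",25),("light_bar",128)])
E
```

```text
20.625 [ 543.4 -237.    16.9] [ 542.6 -234.9   15. ] [-47.   59.9] [ 1.2 -0.1  3.4]
side tray_a [274.8 236.5] 0.75 [469.2  35.2   0. ]
side tray_a [332.8 238.6] 0.73 [ 486.5 -116.8    0. ]
side tray_a [379.7 230.2] 0.67 [ 550.  -239.2    0. ]
side tray_a [435.1 247.9] 0.17 [ 490.9 -380.3    0. ]
wrist tray_a [314.8 236.2] 0.72 [ 555.9 -236.9    0. ]
```

View pics/w4.png

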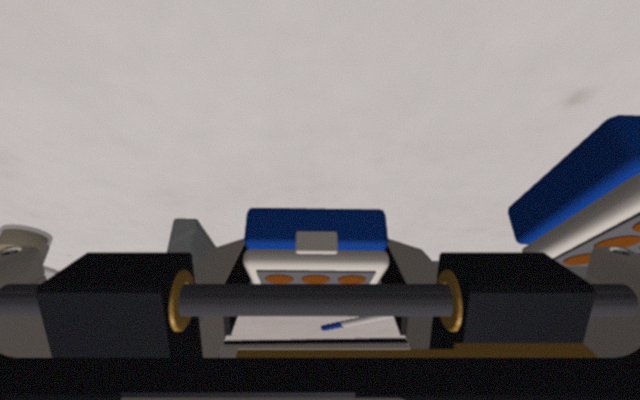

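The wrist view shows A held between the fingers at (315,240). The stop's front is clear to its left at (187,235), and there is no rail contact yet. I'll creep on to the rail.

>>> send_rows:
  offset:
    - [-0.012,0,0.012]
    - [-0.024,0,0.024]
    - [-0.024,0,0.024]
  delta_rot:
    - [0,0,0]
    - [0,0,0]
    - [0,0,0]

```text
time: 21.3
tool_pos: [546.8, -237.1, 16.9]
tcp_rot: [-3.138, 0.786, 3.087]
contact_force: [-3.5, 0.2, 10.2]
grip_width: 64.0
finger_force: 29.9
```

>>> send_rows:
  offset:
    - [-0.012,0,0.012]
    - [-0.018,0,0.018]
    - [-0.018,0,0.018]
  delta_rot:
    - [0,0,0]
    - [0,0,0]
    - [0,0,0]

```text
time: 21.68
tool_pos: [549.7, -237.2, 16.9]
tcp_rot: [-3.138, 0.785, 3.087]
contact_force: [-4.7, -0.5, 12.2]
grip_width: 63.7
finger_force: 29.9
```

>>> send_rows:
  offset:
    - [-0.012,0,0.012]
    - [-0.018,0,0.018]
    - [-0.018,0,0.018]
  delta_rot:
    - [0,0,0]
    - [0,0,0]
    - [0,0,0]

```text
time: 22.05
tool_pos: [552.8, -237.4, 16.9]
tcp_rot: [-3.138, 0.785, 3.087]
contact_force: [-3.8, -0.6, 11.0]
grip_width: 63.6
finger_force: 29.9
```

>>> send_rows:
  offset:
    - [-0.012,0,0.012]
    - [-0.018,0,0.018]
    - [-0.018,0,0.018]
  delta_rot:
    - [0,0,0]
    - [0,0,0]
    - [0,0,0]

```text
time: 22.42
tool_pos: [554.3, -237.8, 16.7]
tcp_rot: [-3.138, 0.783, 3.085]
contact_force: [-16.8, -0.6, 18.9]
grip_width: 63.6
finger_force: 30.0
```

```bash
python3 - <<'E'
from kin import *
np.set_printoptions(precision=1,suppress=True)
o=get_obs();print(o["time"],o["tool_pos"],toS(o["tool_pos"]),o["contact_force"],o["moment"])
cal,im=look("s3",[("tray_a",0)],"side");cv2.imwrite("pics/s3c.png",cv2.resize(im[180:260,310:440,::-1],None,fx=6,fy=6,interpolation=2))
E
```

```text
22.425 [ 554.3 -237.8   16.7] [-36.1  59.8] [-16.8  -0.6  18.9] [-0.5  0.3 -0.2]
side tray_a [376.1 227.6] 0.66 [ 561.7 -229.3    0. ]
side tray_a [276.  237.8] 0.6 [463.9  30.6   0. ]
side tray_a [336.5 236.3] 0.57 [ 499.  -125.3    0. ]
side tray_a [252.1 232.4] 0.54 [477.5  99.7   0. ]
```

View pics/s3c.png

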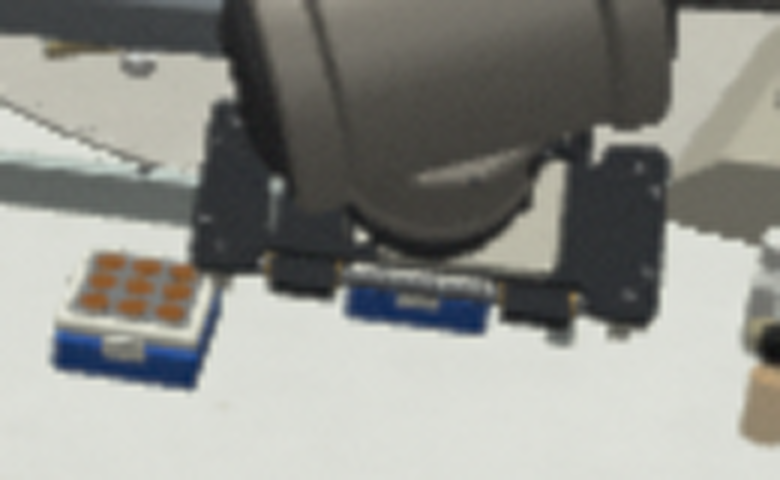

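The side view shows A against the rail: rail contact at about 17 N, held square. I'll release it and take B the same way.

```bash
python3 - <<'E'
from kin import *
json.dump([[555.5,-237.5,16.9],R.from_euler("xyz",get_obs()["tcp_rot"]).as_quat().tolist()],open("cmd.json","w"))
t=TS(45);h=lambda *a:S(*a)
plan([(S(-37,60,17),t,1,.78,2),(S(-97,60,77),t,3,None,0),(S(-166,178,76),t,1,.95,3),(S(-107,178,17),t,4,None,2),(S(-107,178,17),t,1,.3,3),(S(-75,152,17),t,6,None,0),(S(-42,152,17),t,5,None,1),(S(-36,152,17),t,4,None,1)])
E
```

```text
o [0.012, -0.001, -0.013] d [-0.0007, -0.0004, -0.0001] lin 1 hold 2 grip 0.78 mm/row 2 deg/row 0.3 
o [-0.0, -0.0, -0.707] d [0.0, 0.0, 0.0] lin 3 hold 0 grip None mm/row 28 deg/row 0.0 
    [[-0.0, -0.0, -0.236], [-0.0, -0.0, -0.471]] [[0.0, 0.0, 0.0], [0.0, 0.0, 0.0]]
o [0.412, 0.983, -0.401] d [0.0, 0.0, 0.0] lin 1 hold 3 grip 0.95 mm/row 137 deg/row 0.0 
o [0.0, 0.0, 0.696] d [0.0, 0.0, 0.0] lin 4 hold 2 grip None mm/row 21 deg/row 0.0 
    [[0.0, 0.0, 0.174], [0.0, 0.0, 0.348], [0.0, 0.0, 0.522]] [[0.0, 0.0, 0.0], [0.0, 0.0, 0.0], [0.0, 0.0, 0.0]]
o [0.0, 0.0, -0.0] d [0.0, 0.0, 0.0] lin 1 hold 3 grip 0.3 mm/row 0 deg/row 0.0 
o [-0.188, -0.217, 0.188] d [0.0, 0.0, 0.0] lin 6 hold 0 grip None mm/row 7 deg/row 0.0 
    [[-0.031, -0.036, 0.031], [-0.063, -0.072, 0.063], [-0.094, -0.108, 0.094], [-0.125, -0.145, 0.125], [-0.157, -0.181, 0.157]] [[0.0, 0.0, 0.0], [0.0, 0.0, 0.0], [0.0, 0.0, 0.0], [0.0, 0.0, 0.0], [0.0, 0.0, 0.0]]
o [-0.195, 0.0, 0.195] d [0.0, 0.0, 0.0] lin 5 hold 1 grip None mm/row 7 deg/row 0.0 
    [[-0.039, 0.0, 0.039], [-0.078, 0.0, 0.078], [-0.117, 0.0, 0.117], [-0.156, 0.0, 0.156]] [[0.0, 0.0, 0.0], [0.0, 0.0, 0.0], [0.0, 0.0, 0.0], [0.0, 0.0, 0.0]]
o [-0.035, 0.0, 0.035] d [0.0, 0.0, 0.0] lin 4 hold 1 grip None mm/row 1 deg/row 0.0 
    [[-0.009, 0.0, 0.009], [-0.018, 0.0, 0.018], [-0.026, 0.0, 0.026]] [[0.0, 0.0, 0.0], [0.0, 0.0, 0.0], [0.0, 0.0, 0.0]]
```

>>> send_rows:
  offset:
    - [0.012,-0.001,-0.013]
    - [0.012,-0.001,-0.013]
    - [0.012,-0.001,-0.013]
  delta_rot:
    - [-0.0007,-0.0004,0]
    - [-0.0007,-0.0004,0]
    - [-0.0007,-0.0004,0]
  grip: 0.78

```text
time: 22.9
tool_pos: [553.7, -237.2, 15.8]
tcp_rot: [3.14, 0.786, 3.086]
contact_force: [-1.3, -0.4, 0.4]
grip_width: 71.7
finger_force: 0.0
```

>>> send_rows:
  offset:
    - [0,0,-0.236]
    - [0,0,-0.471]
    - [0,0,-0.707]
    - [0,0,-0.707]
  delta_rot:
    - [0,0,0]
    - [0,0,0]
    - [0,0,0]
    - [0,0,0]

```text
time: 23.4
tool_pos: [493.5, -234.6, 77.0]
tcp_rot: [-3.141, 0.788, 3.087]
contact_force: [0.3, 0.1, -0.1]
grip_width: 71.7
finger_force: 0.0
```

>>> send_rows:
  offset:
    - [0.412,0.983,-0.401]
    - [0.412,0.983,-0.401]
    - [0.412,0.983,-0.401]
    - [0.412,0.983,-0.401]
    - [0.412,0.983,-0.401]
  delta_rot:
    - [0,0,0]
    - [0,0,0]
    - [0,0,0]
    - [0,0,0]
    - [0,0,0]
  grip: 0.95

```text
time: 24.02
tool_pos: [432.4, -113.8, 75.1]
tcp_rot: [-3.141, 0.788, 3.088]
contact_force: [0.4, 0.1, -0.0]
grip_width: 87.1
finger_force: 0.0
```

```bash
python3 - <<'E'
from kin import *
np.set_printoptions(precision=1,suppress=True)
o=get_obs();print(o["time"],o["tool_pos"],S(-166,178,76),o["grip_width"])
look("w5",[("tray_a",0)])
for r in finder.pinpoint("tray_a","wrist"):print(toS(onz(optics.get_calibration("wrist"),r["uv"],0)))
E
```

```text
24.025 [ 432.4 -113.8   75.1] [ 431.2 -112.5   76. ] 87.10696788422204
wrist tray_a [318.3 190.2] 0.96 [ 494.5 -113.6    0. ]
wrist tray_a [190.7 234.4] 0.65 [ 573.  -241.3    0. ]
wrist tray_a [521.1 184.3] 0.57 [494.   35.5   0. ]
[-103.   180.4]
[-17.6  57.2]
[-111.7  329.4]
```

>>> send_rows:
  offset:
    - [0,0,0.174]
    - [0,0,0.348]
    - [0,0,0.522]
    - [0,0,0.696]
    - [0,0,0.696]
  delta_rot:
    - [0,0,0]
    - [0,0,0]
    - [0,0,0]
    - [0,0,0]
    - [0,0,0]

```text
time: 24.8
tool_pos: [491.1, -116.2, 15.5]
tcp_rot: [3.14, 0.787, 3.087]
contact_force: [0.3, 0.9, 0.5]
grip_width: 87.2
finger_force: 0.0
```

>>> send_rows:
  offset:
    - [0,0,0]
    - [0,0,0]
    - [0,0,0]
    - [0,0,0]
  delta_rot:
    - [0,0,0]
    - [0,0,0]
    - [0,0,0]
    - [0,0,0]
  grip: 0.3

```text
time: 25.3
tool_pos: [490.4, -116.0, 16.8]
tcp_rot: [3.141, 0.788, 3.087]
contact_force: [-2.8, 0.1, 4.2]
grip_width: 63.5
finger_force: 30.0
```

>>> send_rows:
  offset:
    - [-0.031,-0.036,0.031]
    - [-0.063,-0.072,0.063]
    - [-0.094,-0.108,0.094]
    - [-0.125,-0.145,0.125]
    - [-0.157,-0.181,0.157]
    - [-0.188,-0.217,0.188]
  delta_rot:
    - [0,0,0]
    - [0,0,0]
    - [0,0,0]
    - [0,0,0]
    - [0,0,0]
    - [0,0,0]

```text
time: 26.05
tool_pos: [521.3, -143.6, 16.8]
tcp_rot: [3.141, 0.788, 3.088]
contact_force: [-2.2, 2.0, 5.3]
grip_width: 63.9
finger_force: 30.0
```

>>> send_rows:
  offset:
    - [-0.039,0,0.039]
    - [-0.078,0,0.078]
    - [-0.117,0,0.117]
    - [-0.156,0,0.156]
    - [-0.195,0,0.195]
    - [-0.195,0,0.195]
  delta_rot:
    - [0,0,0]
    - [0,0,0]
    - [0,0,0]
    - [0,0,0]
    - [0,0,0]
    - [0,0,0]

```text
time: 26.8
tool_pos: [554.7, -145.7, 16.8]
tcp_rot: [3.141, 0.789, 3.087]
contact_force: [0.8, -1.0, 2.2]
grip_width: 63.8
finger_force: 30.0
```

>>> send_rows:
  offset:
    - [-0.009,0,0.009]
    - [-0.018,0,0.018]
    - [-0.026,0,0.026]
    - [-0.035,0,0.035]
  delta_rot:
    - [0,0,0]
    - [0,0,0]
    - [0,0,0]
    - [0,0,0]

```text
time: 27.3
tool_pos: [559.5, -145.7, 16.7]
tcp_rot: [3.14, 0.787, 3.086]
contact_force: [-17.3, -0.5, 19.4]
grip_width: 63.7
finger_force: 30.0
```

```bash
python3 - <<'E'
from kin import *
np.set_printoptions(precision=1,suppress=True)
print(toS(get_obs()["tool_pos"]), toS((500,105)))
t=TS(45)
plan([(S(-37,152,17),t,1,.78,2),(S(-97,152,77),t,3,None,0),(S(-140,240,77),t,1,.87,2),(S(-176,327,76),t,1,None,3),(S(-117,327,17),t,4,None,2),(S(-117,327,17),t,1,.3,3),(S(-75,275,17),t,8,None,0),(S(-42,243,17),t,6,None,1),(S(-36,243,17),t,4,None,1)])
for a in[(-176,327,76),(-117,327,17)]:
    e,q=min(ik(S(*a),TS(45),F),key=lambda a:a[0]);print(a,round(e,4),q)
E
```

```text
[-36. 152.] [-109.4  399. ]
o [0.006, 0.0, -0.006] d [0.0, 0.0, 0.0] lin 1 hold 2 grip 0.78 mm/row 1 deg/row 0.0 
o [-0.0, 0.0, -0.707] d [0.0, 0.0, 0.0] lin 3 hold 0 grip None mm/row 28 deg/row 0.0 
    [[-0.0, 0.0, -0.236], [-0.0, 0.0, -0.471]] [[0.0, 0.0, 0.0], [0.0, 0.0, 0.0]]
o [0.253, 0.734, -0.253] d [0.0, 0.0, 0.0] lin 1 hold 2 grip 0.87 mm/row 98 deg/row 0.0 
o [0.218, 0.725, -0.207] d [0.0, 0.0, 0.0] lin 1 hold 3 grip None mm/row 94 deg/row 0.0 
o [-0.0, -0.0, 0.696] d [0.0, 0.0, 0.0] lin 4 hold 2 grip None mm/row 21 deg/row 0.0 
    [[-0.0, -0.0, 0.174], [-0.0, -0.0, 0.348], [-0.0, -0.0, 0.522]] [[0.0, 0.0, 0.0], [0.0, 0.0, 0.0], [0.0, 0.0, 0.0]]
o [-0.0, -0.0, -0.0] d [0.0, 0.0, 0.0] lin 1 hold 3 grip 0.3 mm/row 0 deg/row 0.0 
o [-0.248, -0.434, 0.247] d [0.0, 0.0, 0.0] lin 8 hold 0 grip None mm/row 8 deg/row 0.0 
    [[-0.031, -0.054, 0.031], [-0.062, -0.108, 0.062], [-0.093, -0.163, 0.093], [-0.124, -0.217, 0.124], [-0.155, -0.271, 0.154], [-0.186, -0.326, 0.185], [-0.217, -0.38, 0.216]] [[0.0, 0.0, 0.0], [0.0, 0.0, 0.0], [0.0, 0.0, 0.0], [0.0, 0.0, 0.0], [0.0, 0.0, 0.0], [0.0, 0.0, 0.0], [0.0, 0.0, 0.0]]
o [-0.194, -0.266, 0.195] d [0.0, 0.0, 0.0] lin 6 hold 1 grip None mm/row 8 deg/row 0.0 
    [[-0.032, -0.044, 0.032], [-0.065, -0.089, 0.065], [-0.097, -0.133, 0.097], [-0.129, -0.177, 0.13], [-0.162, -0.222, 0.162]] [[0.0, 0.0, 0.0], [0.0, 0.0, 0.0], [0.0, 0.0, 0.0], [0.0, 0.0, 0.0], [0.0, 0.0, 0.0]]
o [-0.035, -0.0, 0.035] d [0.0, 0.0, 0.0] lin 4 hold 1 grip None mm/row 1 deg/row 0.0 
    [[-0.009, -0.0, 0.009], [-0.018, -0.0, 0.018], [-0.026, -0.0, 0.026]] [[0.0, 0.0, 0.0], [0.0, 0.0, 0.0], [0.0, 0.0, 0.0]]
(-176, 327, 76) 0.0 [-0.1  0.4  2.6  3.1  0.7  1.6]
(-117, 327, 17) 0.0 [-0.1  0.7  2.5  3.1  0.8  1.6]
```

>>> send_rows:
  offset:
    - [0.006,0,-0.006]
    - [0.006,0,-0.006]
    - [0.006,0,-0.006]
  delta_rot:
    - [0,0,0]
    - [0,0,0]
    - [0,0,0]
  grip: 0.78

```text
time: 27.68
tool_pos: [558.7, -145.6, 16.1]
tcp_rot: [3.14, 0.787, 3.087]
contact_force: [-0.7, -0.9, 0.2]
grip_width: 71.5
finger_force: 0.0
```

>>> send_rows:
  offset:
    - [0,0,-0.236]
    - [0,0,-0.471]
    - [0,0,-0.707]
    - [0,0,-0.707]
  delta_rot:
    - [0,0,0]
    - [0,0,0]
    - [0,0,0]
    - [0,0,0]

```text
time: 28.18
tool_pos: [498.4, -142.7, 77.1]
tcp_rot: [-3.141, 0.788, 3.087]
contact_force: [0.8, 0.1, -0.2]
grip_width: 71.6
finger_force: 0.0
```

>>> send_rows:
  offset:
    - [0.253,0.734,-0.253]
    - [0.253,0.734,-0.253]
    - [0.253,0.734,-0.253]
  delta_rot:
    - [0,0,0]
    - [0,0,0]
    - [0,0,0]
  grip: 0.87

```text
time: 28.55
tool_pos: [459.7, -49.9, 75.2]
tcp_rot: [3.139, 0.784, 3.089]
contact_force: [-0.3, -0.4, 0.8]
grip_width: 79.4
finger_force: 0.0
```

>>> send_rows:
  offset:
    - [0.218,0.725,-0.207]
    - [0.218,0.725,-0.207]
    - [0.218,0.725,-0.207]
    - [0.218,0.725,-0.207]
  delta_rot:
    - [0,0,0]
    - [0,0,0]
    - [0,0,0]
    - [0,0,0]

```text
time: 29.05
tool_pos: [431.0, 36.2, 75.4]
tcp_rot: [3.141, 0.789, 3.087]
contact_force: [1.0, -0.9, 0.4]
grip_width: 80.3
finger_force: 0.0
```

```bash
python3 - <<'E'
from kin import *
np.set_printoptions(precision=1,suppress=True)
o=get_obs();print(o["time"],o["tool_pos"],toS(o["tool_pos"]),o["grip_width"])
look("w6",[("tray_a",0)])
for r in finder.pinpoint("tray_a","wrist"):print(toS(onz(optics.get_calibration("wrist"),r["uv"],0)))
E
```

```text
29.05 [431.   36.2  75.4] [-174.5  326.4] 80.26871259194981
wrist tray_a [132.2 234.6] 0.87 [ 569.6 -148.6    0. ]
wrist tray_a [ 39.9 235.2] 0.71 [ 566.  -239.4    0. ]
wrist tray_a [318.5 190.5] 0.65 [494.1  36.5   0. ]
[-26.9 148.4]
[-25.6  57.6]
[-112.   329.2]
```

>>> send_rows:
  offset:
    - [0,0.015,0.174]
    - [0,0.015,0.348]
    - [0,0.015,0.522]
    - [0,0.015,0.696]
    - [0,0.015,0.696]
  delta_rot:
    - [0,0,0]
    - [0,0,0]
    - [0,0,0]
    - [0,0,0]
    - [0,0,0]

```text
time: 29.82
tool_pos: [489.5, 34.0, 15.7]
tcp_rot: [3.14, 0.787, 3.085]
contact_force: [-0.6, -0.2, -0.5]
grip_width: 80.0
finger_force: 0.0
```

>>> send_rows:
  offset:
    - [0,0,0]
    - [0,0,0]
    - [0,0,0]
    - [0,0,0]
  delta_rot:
    - [0,0,0]
    - [0,0,0]
    - [0,0,0]
    - [0,0,0]
  grip: 0.3

```text
time: 30.32
tool_pos: [488.6, 35.3, 16.9]
tcp_rot: [3.14, 0.788, 3.087]
contact_force: [-1.9, -0.3, 3.6]
grip_width: 63.8
finger_force: 29.9
```

>>> send_rows:
  offset:
    - [-0.031,-0.054,0.031]
    - [-0.062,-0.108,0.062]
    - [-0.093,-0.163,0.093]
    - [-0.124,-0.217,0.124]
    - [-0.155,-0.271,0.155]
    - [-0.186,-0.326,0.186]
    - [-0.217,-0.38,0.217]
    - [-0.248,-0.434,0.248]
  delta_rot:
    - [0,0,0]
    - [0,0,0]
    - [0,0,0]
    - [0,0,0]
    - [0,0,0]
    - [0,0,0]
    - [0,0,0]
    - [0,0,0]

```text
time: 31.32
tool_pos: [528.3, -19.2, 16.9]
tcp_rot: [3.141, 0.788, 3.088]
contact_force: [-2.0, 2.5, 5.0]
grip_width: 64.0
finger_force: 29.9
```

>>> send_rows:
  offset:
    - [-0.032,-0.044,0.032]
    - [-0.065,-0.089,0.065]
    - [-0.097,-0.133,0.097]
    - [-0.13,-0.177,0.13]
    - [-0.162,-0.222,0.162]
    - [-0.195,-0.266,0.195]
    - [-0.195,-0.266,0.195]
  delta_rot:
    - [0,0,0]
    - [0,0,0]
    - [0,0,0]
    - [0,0,0]
    - [0,0,0]
    - [0,0,0]
    - [0,0,0]

```text
time: 32.2
tool_pos: [559.9, -53.5, 16.9]
tcp_rot: [3.141, 0.789, 3.086]
contact_force: [0.7, -1.4, 2.4]
grip_width: 63.8
finger_force: 29.9
```

>>> send_rows:
  offset:
    - [-0.009,0,0.009]
    - [-0.018,0,0.018]
    - [-0.026,0,0.026]
    - [-0.035,0,0.035]
  delta_rot:
    - [0,0,0]
    - [0,0,0]
    - [0,0,0]
    - [0,0,0]

```text
time: 32.7
tool_pos: [564.8, -52.9, 16.9]
tcp_rot: [3.14, 0.788, 3.087]
contact_force: [-5.0, 0.5, 7.6]
grip_width: 63.4
finger_force: 29.9
```

>>> send_rows:
  offset:
    - [-0.01,0,0.01]
    - [-0.02,0,0.02]
    - [-0.02,0,0.02]
  delta_rot:
    - [0,0,0]
    - [0,0,0]
    - [0,0,0]

```text
time: 33.08
tool_pos: [568.4, -53.0, 16.9]
tcp_rot: [3.141, 0.788, 3.087]
contact_force: [-1.5, -0.3, 6.4]
grip_width: 63.7
finger_force: 29.9
```

```bash
python3 - <<'E'
from kin import *
np.set_printoptions(precision=2,suppress=True)
o=get_obs();print(o["time"],toS(o["tool_pos"]),o["contact_force"])
json.dump([(np.array(cmd()[0])+S(3.4,1.8,0)-S(0,0,0)).tolist(),cmd()[1].as_quat().tolist()],open("cmd.json","w"));print(cmd()[0],o["tool_pos"])
t=TS(45);u=TS(50)
plan([(S(-35,244.5,17),t,1,.78,2),(S(-95,244.5,77),t,3,None,0),(S(-103,299,84),u,1,0,4),(S(-30,299,22),u,4,None,2),(S(-30,250,22),u,7,None,0)])
for a in[(-103,299,84),(-30,299,22),(-30,211,22)]:
    e,q=min(ik(S(*a),u,F),key=lambda a:a[0]);print(a,round(e,4),q)
E
```

```text
33.075 [-32.34 245.06] [-1.51 -0.27  6.36]
[568.08 -53.23  16.98] [568.39 -53.02  16.87]
o [0.014, -0.003, -0.014] d [0.0, 0.0, 0.0] lin 1 hold 2 grip 0.78 mm/row 2 deg/row 0.0 
o [-0.0, 0.0, -0.707] d [0.0, 0.0, 0.0] lin 3 hold 0 grip None mm/row 28 deg/row 0.0 
    [[-0.0, 0.0, -0.236], [-0.0, 0.0, -0.471]] [[0.0, 0.0, 0.0], [0.0, 0.0, 0.0]]
o [0.006, 0.454, -0.089] d [0.0, -0.0139, 0.0] lin 1 hold 4 grip 0 mm/row 56 deg/row 5.0 
o [0.005, 0.0, 0.799] d [0.0, 0.0, 0.0] lin 4 hold 2 grip None mm/row 24 deg/row 0.0 
    [[0.001, 0.0, 0.2], [0.002, 0.0, 0.4], [0.004, 0.0, 0.599]] [[0.0, 0.0, 0.0], [0.0, 0.0, 0.0], [0.0, 0.0, 0.0]]
o [-0.0, -0.408, -0.0] d [0.0, 0.0, 0.0] lin 7 hold 0 grip None mm/row 7 deg/row 0.0 
    [[-0.0, -0.058, -0.0], [-0.0, -0.117, -0.0], [-0.0, -0.175, -0.0], [-0.0, -0.233, -0.0], [-0.0, -0.291, -0.0], [-0.0, -0.35, -0.0]] [[0.0, 0.0, 0.0], [0.0, 0.0, 0.0], [0.0, 0.0, 0.0], [0.0, 0.0, 0.0], [0.0, 0.0, 0.0], [0.0, 0.0, 0.0]]
(-103, 299, 84) 0.0 [-0.23  0.49  2.51  2.94  0.73  1.61]
(-30, 299, 22) 0.0 [-0.19  0.71  2.33  2.99  0.77  1.59]
(-30, 211, 22) 0.0 [-0.45  0.7   2.32  2.7   0.77  1.64]
```

>>> send_rows:
  offset:
    - [-0.01,0,0.01]
    - [-0.02,0,0.02]
    - [-0.02,0,0.02]
  delta_rot:
    - [0,0,0]
    - [0,0,0]
    - [0,0,0]

```text
time: 33.45
tool_pos: [569.8, -53.2, 16.7]
tcp_rot: [3.14, 0.785, 3.085]
contact_force: [-17.0, -1.6, 17.3]
grip_width: 63.8
finger_force: 30.0
```

```bash
python3 - <<'E'
from kin import *
np.set_printoptions(precision=1,suppress=True)
o=get_obs();print(o["time"],toS(o["tool_pos"]),o["contact_force"])
cal,im=look("s4",[("tray_a",0)],"side");cv2.imwrite("pics/s4c.png",cv2.resize(im[170:260,260:420,::-1],None,fx=5,fy=5,interpolation=2))
E
```

```text
33.45 [-30.9 245. ] [-17.   -1.6  17.3]
side tray_a [378.7 227.7] 0.9 [ 562.4 -236.4    0. ]
side tray_a [345.9 223.5] 0.7 [ 568.1 -144.6    0. ]
side tray_a [314.5 223.4] 0.69 [552.7 -57.4   0. ]
```

View pics/s4c.png

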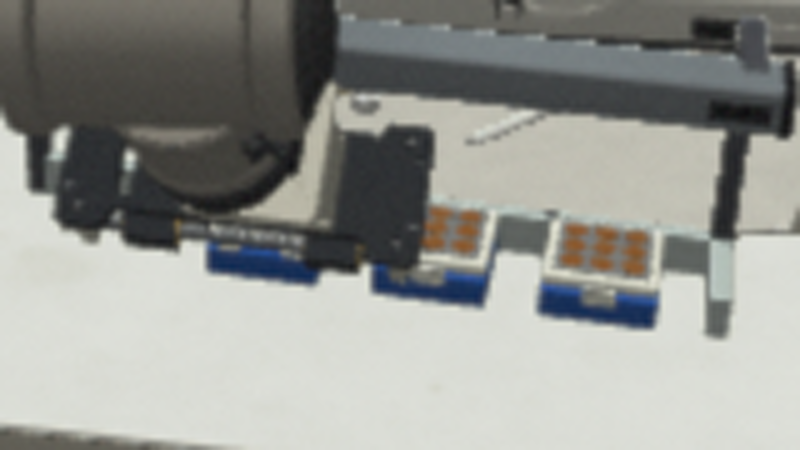

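The side view shows A and B flush to the rail with gaps between them, the end stop at the right (720,290), and C now touching the rail too. Next is the side push from the left.

```bash
python3 - <<'E'
from kin import *
np.set_printoptions(precision=2,suppress=True)
json.dump([[571.2,-53.1,16.9],R.from_euler("xyz",[3.141,.788,3.087]).as_quat().tolist()],open("cmd.json","w"))
t=TS(45);u=TS(50)
plan([(S(-31,245,17),t,1,.78,2),(S(-91,245,77),t,3,None,0),(S(-103,300,84),u,1,0,5),(S(-30,300,22),u,4,None,2),(S(-30,255,22),u,6,None,0),(S(-30,218,22),u,6,None,0)])
E
```

```text
o [0.008, -0.001, -0.009] d [0.0002, 0.0004, 0.0001] lin 1 hold 2 grip 0.78 mm/row 1 deg/row 0.2 
o [-0.0, 0.0, -0.707] d [0.0, 0.0, 0.0] lin 3 hold 0 grip None mm/row 28 deg/row 0.0 
    [[-0.0, 0.0, -0.236], [-0.0, 0.0, -0.471]] [[0.0, 0.0, 0.0], [0.0, 0.0, 0.0]]
o [0.029, 0.458, -0.112] d [0.0, -0.0139, 0.0] lin 1 hold 5 grip 0 mm/row 57 deg/row 5.0 
o [0.005, 0.0, 0.798] d [0.0, 0.0, 0.0] lin 4 hold 2 grip None mm/row 24 deg/row 0.0 
    [[0.001, 0.0, 0.2], [0.002, 0.0, 0.399], [0.004, 0.0, 0.598]] [[0.0, 0.0, 0.0], [0.0, 0.0, 0.0], [0.0, 0.0, 0.0]]
o [0.0, -0.375, -0.0] d [0.0, 0.0, 0.0] lin 6 hold 0 grip None mm/row 8 deg/row 0.0 
    [[0.0, -0.062, -0.0], [0.0, -0.125, -0.0], [0.0, -0.188, -0.0], [0.0, -0.25, -0.0], [0.0, -0.312, -0.0]] [[0.0, 0.0, 0.0], [0.0, 0.0, 0.0], [0.0, 0.0, 0.0], [0.0, 0.0, 0.0], [0.0, 0.0, 0.0]]
o [0.0, -0.308, -0.0] d [0.0, 0.0, 0.0] lin 6 hold 0 grip None mm/row 6 deg/row 0.0 
    [[0.0, -0.051, -0.0], [0.0, -0.103, -0.0], [0.0, -0.154, -0.0], [0.0, -0.205, -0.0], [0.0, -0.257, -0.0]] [[0.0, 0.0, 0.0], [0.0, 0.0, 0.0], [0.0, 0.0, 0.0], [0.0, 0.0, 0.0], [0.0, 0.0, 0.0]]
```

>>> send_rows:
  offset:
    - [0.008,-0.001,-0.009]
    - [0.008,-0.001,-0.009]
    - [0.008,-0.001,-0.009]
  delta_rot:
    - [0,0,0]
    - [0,0,0]
    - [0,0,0]
  grip: 0.78

```text
time: 33.92
tool_pos: [570.4, -53.3, 16.2]
tcp_rot: [3.14, 0.787, 3.087]
contact_force: [1.3, -0.4, -0.1]
grip_width: 71.6
finger_force: 0.0
```

>>> send_rows:
  offset:
    - [0,0,-0.236]
    - [0,0,-0.471]
    - [0,0,-0.707]
    - [0,0,-0.707]
  delta_rot:
    - [0,0,0]
    - [0,0,0]
    - [0,0,0]
    - [0,0,0]

```text
time: 34.42
tool_pos: [510.0, -50.2, 77.3]
tcp_rot: [3.141, 0.788, 3.087]
contact_force: [1.1, -0.4, 0.3]
grip_width: 71.6
finger_force: 0.0
```

>>> send_rows:
  offset:
    - [0.029,0.458,-0.112]
    - [0.029,0.458,-0.112]
    - [0.029,0.458,-0.112]
    - [0.029,0.458,-0.112]
    - [0.029,0.458,-0.112]
    - [0.029,0.458,-0.112]
  delta_rot:
    - [0,-0.0139,0]
    - [0,-0.0139,0]
    - [0,-0.0139,0]
    - [0,-0.0139,0]
    - [0,-0.0139,0]
    - [0,-0.0139,0]
  grip: 0

```text
time: 35.17
tool_pos: [501.7, 4.6, 83.7]
tcp_rot: [3.141, 0.875, 3.086]
contact_force: [0.5, 0.0, -0.1]
grip_width: 16.4
finger_force: 0.0
```

```bash
python3 - <<'E'
from kin import *
np.set_printoptions(precision=1,suppress=True)
o=get_obs();print(o["time"],toS(o["tool_pos"]),o["tool_pos"],o["tcp_rot"],o["grip_width"])
cal,im=look("w7",[("tray_a",0)])
for r in finder.pinpoint("tray_a","wrist"):print(toS(onz(cal,r["uv"],0)))
E
```

```text
35.175 [-102.1  298.9] [501.7   4.6  83.7] [3.1 0.9 3.1] 16.377744514432887
wrist tray_a [  9.3 176.9] 0.95 [ 562.  -238.5    0. ]
wrist tray_a [125.7 176.5] 0.92 [ 566.6 -146.8    0. ]
wrist tray_a [247.2 178.9] 0.79 [576.1 -52.5   0. ]
[-28.3  59.6]
[-28.9 151.4]
[-24.7 246. ]
```

View pics/w7.png

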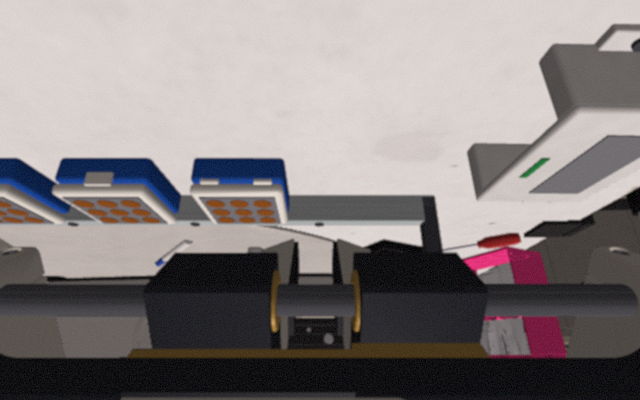

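All three boxes sit on the rail. C (240,190), B (115,190) and A (20,190) have their front edges in line, and the fingers are left of C. Now I'll push the row.

>>> send_rows:
  offset:
    - [0.001,0,0.2]
    - [0.002,0,0.399]
    - [0.004,0,0.598]
    - [0.005,0,0.798]
    - [0.005,0,0.798]
  delta_rot:
    - [0,0,0]
    - [0,0,0]
    - [0,0,0]
    - [0,0,0]
    - [0,0,0]

```text
time: 35.95
tool_pos: [574.9, 1.4, 21.0]
tcp_rot: [3.14, 0.874, 3.087]
contact_force: [-0.4, -0.5, -0.1]
grip_width: 0.5
finger_force: 0.0
```

>>> send_rows:
  offset:
    - [0,-0.062,0]
    - [0,-0.125,0]
    - [0,-0.188,0]
    - [0,-0.25,0]
    - [0,-0.312,0]
    - [0,-0.375,0]
  delta_rot:
    - [0,0,0]
    - [0,0,0]
    - [0,0,0]
    - [0,0,0]
    - [0,0,0]
    - [0,0,0]

```text
time: 36.7
tool_pos: [571.9, -43.9, 21.7]
tcp_rot: [3.14, 0.875, 3.087]
contact_force: [-0.5, 2.5, 1.5]
grip_width: 0.3
finger_force: 0.9
```

>>> send_rows:
  offset:
    - [0,-0.051,0]
    - [0,-0.103,0]
    - [0,-0.154,0]
    - [0,-0.205,0]
    - [0,-0.257,0]
    - [0,-0.308,0]
  delta_rot:
    - [0,0,0]
    - [0,0,0]
    - [0,0,0]
    - [0,0,0]
    - [0,0,0]
    - [0,0,0]

```text
time: 37.45
tool_pos: [569.9, -80.7, 21.5]
tcp_rot: [3.14, 0.874, 3.087]
contact_force: [-0.8, 1.4, 0.9]
grip_width: 0.4
finger_force: 1.3
```

```bash
python3 - <<'E'
from kin import *
np.set_printoptions(precision=1,suppress=True)
o=get_obs();print(o["time"],toS(o["tool_pos"]),o["tool_pos"],o["contact_force"],cmd()[0])
cal,im=look("w8",[("tray_a",0)])
for r in finder.pinpoint("tray_a","wrist"):print(toS(onz(cal,r["uv"],0)))
look("s5",[("tray_a",0),("end_stop",25)],"side")
E
```

```text
37.45 [-29.3 217.5] [569.9 -80.7  21.5] [-0.8  1.4  0.9] [569.3 -80.2  22. ]
wrist tray_a [ 98.7 216.4] 0.83 [ 562.2 -191.3    0. ]
wrist tray_a [221.6 220.3] 0.81 [ 571.5 -129.6    0. ]
[-30.8 106.6]
[-25.  168.8]
side tray_a [362.  228.4] 0.97 [ 550.5 -190.7    0. ]
side tray_a [382.9 228.3] 0.97 [ 561.4 -248.     0. ]
side tray_a [337.9 226.3] 0.66 [ 549.3 -123.8    0. ]
side end_stop [400.6 224.9] 0.95 [ 546.9 -292.6   25. ]
```

>>> send_rows:
  offset:
    - [0,-0.02,0]
    - [0,-0.04,0]
    - [0,-0.05,0]
    - [0,-0.05,0]
  delta_rot:
    - [0,0,0]
    - [0,0,0]
    - [0,0,0]
    - [0,0,0]

```text
time: 38.25
tool_pos: [569.6, -86.4, 21.5]
tcp_rot: [3.14, 0.874, 3.087]
contact_force: [0.2, 1.5, -0.2]
grip_width: 0.6
finger_force: 0.8
```

>>> send_rows:
  offset:
    - [0,-0.015,0]
    - [0,-0.03,0]
    - [0,-0.03,0]
  delta_rot:
    - [0,0,0]
    - [0,0,0]
    - [0,0,0]

```text
time: 38.62
tool_pos: [569.1, -86.8, 21.5]
tcp_rot: [3.14, 0.874, 3.094]
contact_force: [2.0, 14.3, 1.9]
grip_width: 0.2
finger_force: 7.9
```

>>> send_rows:
  offset:
    - [0,-0.015,0]
    - [0,-0.025,0]
    - [0,-0.025,0]
  delta_rot:
    - [0,0,0]
    - [0,0,0]
    - [0,0,0]

```text
time: 39.0
tool_pos: [568.6, -86.9, 21.5]
tcp_rot: [3.139, 0.874, 3.1]
contact_force: [3.1, 26.1, 3.9]
grip_width: 0.4
finger_force: 13.8
```

```bash
python3 - <<'E'
from kin import *
np.set_printoptions(precision=2,suppress=True)
p,r=cmd();json.dump([(p+r.apply([0,-.105*120,0])).tolist(),r.as_quat().tolist()],open("cmd.json","w"));print(cmd()[0],toS(cmd()[0]))
t=TS(45);u=TS(50)
b=S(-30,222,22)+u.apply([0,0,-85])
plan([(S(-30,222,22),u,2,None,0),(b,u,3,None,0),(S(-100,160,60),t,1,.27,3),(S(-90,160,14),t,2,None,1),(S(-72,160,14),t,5,None,1)])
E
```

```text
[568.57 -92.74  22.01] [-29.94 205.41]
o [0.0, 0.138, -0.0] d [0.0, 0.0, 0.0] lin 2 hold 0 grip None mm/row 8 deg/row 0.0 
    [[0.0, 0.069, -0.0]] [[0.0, 0.0, 0.0]]
o [0.0, 0.0, -0.709] d [0.0, 0.0, 0.0] lin 3 hold 0 grip None mm/row 28 deg/row 0.0 
    [[0.0, 0.0, -0.236], [0.0, 0.0, -0.473]] [[0.0, 0.0, 0.0], [0.0, 0.0, 0.0]]
o [0.133, -0.516, 0.058] d [0.0, 0.0139, 0.0] lin 1 hold 3 grip 0.27 mm/row 64 deg/row 5.0 
o [0.212, -0.0, 0.33] d [0.0, 0.0, 0.0] lin 2 hold 1 grip None mm/row 24 deg/row 0.0 
    [[0.106, -0.0, 0.165]] [[0.0, 0.0, 0.0]]
o [-0.106, -0.0, 0.106] d [0.0, 0.0, 0.0] lin 5 hold 1 grip None mm/row 4 deg/row 0.0 
    [[-0.021, -0.0, 0.021], [-0.042, -0.0, 0.042], [-0.064, -0.0, 0.064], [-0.085, -0.0, 0.085]] [[0.0, 0.0, 0.0], [0.0, 0.0, 0.0], [0.0, 0.0, 0.0], [0.0, 0.0, 0.0]]
```

>>> send_rows:
  offset:
    - [0,0.069,0]
    - [0,0.138,0]
  delta_rot:
    - [0,0,0]
    - [0,0,0]

```text
time: 39.25
tool_pos: [570.4, -76.5, 21.7]
tcp_rot: [3.141, 0.875, 3.086]
contact_force: [0.4, 0.9, -0.4]
grip_width: 0.4
finger_force: 0.0
```

>>> send_rows:
  offset:
    - [0,0,-0.236]
    - [0,0,-0.473]
    - [0,0,-0.709]
    - [0,0,-0.709]
  delta_rot:
    - [0,0,0]
    - [0,0,0]
    - [0,0,0]
    - [0,0,0]

```text
time: 39.75
tool_pos: [504.5, -73.5, 77.0]
tcp_rot: [3.141, 0.875, 3.085]
contact_force: [0.3, -1.1, 1.5]
grip_width: 0.7
finger_force: 0.0
```

>>> send_rows:
  offset:
    - [0.133,-0.516,0.058]
    - [0.133,-0.516,0.058]
    - [0.133,-0.516,0.058]
    - [0.133,-0.516,0.058]
  delta_rot:
    - [0,0.0139,0]
    - [0,0.0139,0]
    - [0,0.0139,0]
    - [0,0.0139,0]
  grip: 0.27

```text
time: 40.25
tool_pos: [496.7, -133.3, 58.9]
tcp_rot: [3.139, 0.787, 3.087]
contact_force: [-0.3, -0.8, -0.2]
grip_width: 24.4
finger_force: 0.0
```

>>> send_rows:
  offset:
    - [0.106,0,0.165]
    - [0.212,0,0.33]
    - [0.212,0,0.33]
  delta_rot:
    - [0,0,0]
    - [0,0,0]
    - [0,0,0]

```text
time: 40.62
tool_pos: [506.4, -133.3, 11.8]
tcp_rot: [3.137, 0.784, 3.086]
contact_force: [0.3, 0.6, 0.1]
grip_width: 24.6
finger_force: 0.0
```

>>> send_rows:
  offset:
    - [-0.021,0,0.021]
    - [-0.042,0,0.042]
    - [-0.064,0,0.064]
    - [-0.085,0,0.085]
    - [-0.106,0,0.106]
    - [-0.106,0,0.106]
  delta_rot:
    - [0,0,0]
    - [0,0,0]
    - [0,0,0]
    - [0,0,0]
    - [0,0,0]
    - [0,0,0]

```text
time: 41.38
tool_pos: [525.1, -136.0, 13.6]
tcp_rot: [3.141, 0.788, 3.087]
contact_force: [0.5, -0.3, -0.9]
grip_width: 25.0
finger_force: 0.0
```

```bash
python3 - <<'E'
from kin import *
np.set_printoptions(precision=1,suppress=True)
o=get_obs();print(o["time"],toS(o["tool_pos"]),o["tool_pos"],o["contact_force"],cmd()[0],o["grip_width"])
cal,im=look("s6",[("tray_a",0)],"side")
for r in finder.pinpoint("tray_a","side"):print(toS(onz(cal,r["uv"],0)))
E
```

```text
41.375 [-70.9 159.7] [ 525.1 -136.    13.6] [ 0.5 -0.3 -0.9] [ 524.  -135.7   14. ] 25.034546506321355
side tray_a [386.9 228.5] 0.76 [ 562.4 -259.     0. ]
[-26.9  39.1]
```

No contact yet, so I'll creep forward.

>>> send_rows:
  offset:
    - [-0.009,0,0.009]
    - [-0.018,0,0.018]
    - [-0.026,0,0.026]
    - [-0.026,0,0.026]
  delta_rot:
    - [0,0,0]
    - [0,0,0]
    - [0,0,0]
    - [0,0,0]

```text
time: 42.02
tool_pos: [528.2, -135.5, 12.9]
tcp_rot: [3.139, 0.785, 3.086]
contact_force: [-5.8, 1.2, 1.9]
grip_width: 24.5
finger_force: 2.5
```

>>> send_rows:
  offset:
    - [-0.009,0,0.009]
    - [-0.018,0,0.018]
    - [-0.018,0,0.018]
  delta_rot:
    - [0,0,0]
    - [0,0,0]
    - [0,0,0]

```text
time: 42.4
tool_pos: [529.0, -135.2, 12.1]
tcp_rot: [3.137, 0.78, 3.083]
contact_force: [-17.6, -0.1, 9.1]
grip_width: 24.8
finger_force: 9.1
```

>>> send_rows:
  offset:
    - [-0.009,0,0.009]
    - [-0.018,0,0.018]
    - [-0.018,0,0.018]
  delta_rot:
    - [0,0,0]
    - [0,0,0]
    - [0,0,0]

```text
time: 42.78
tool_pos: [529.5, -134.9, 11.1]
tcp_rot: [3.135, 0.775, 3.08]
contact_force: [-32.2, -1.7, 16.0]
grip_width: 24.8
finger_force: 16.0
```

```bash
python3 - <<'E'
from kin import *
p,r=cmd();json.dump([(p+r.apply(np.array([-.062,0,.062])*120)).tolist(),r.as_quat().tolist()],open("cmd.json","w"));print(toS(cmd()[0]))
t=TS(45)
plan([(S(-80,160,14),t,2,None,0),(S(-80,96,14),t,2,None,1),(S(-63.5,96,14),t,6,None,1),(S(-80,96,14),t,2,None,0),(S(-80,32,14),t,2,None,1),(S(-63.5,32,14),t,6,None,1)])
E
```

```text
[-61.5046225  160.04077088]
o [0.109, -0.0, -0.109] d [0.0, 0.0, 0.0] lin 2 hold 0 grip None mm/row 9 deg/row 0.0 
    [[0.054, -0.0, -0.054]] [[0.0, 0.0, 0.0]]
o [0.0, -0.534, -0.0] d [0.0, 0.0, 0.0] lin 2 hold 1 grip None mm/row 32 deg/row 0.0 
    [[0.0, -0.267, -0.0]] [[0.0, 0.0, 0.0]]
o [-0.097, 0.0, 0.097] d [0.0, 0.0, 0.0] lin 6 hold 1 grip None mm/row 3 deg/row 0.0 
    [[-0.016, 0.0, 0.016], [-0.032, 0.0, 0.032], [-0.049, 0.0, 0.049], [-0.065, 0.0, 0.065], [-0.081, 0.0, 0.081]] [[0.0, 0.0, 0.0], [0.0, 0.0, 0.0], [0.0, 0.0, 0.0], [0.0, 0.0, 0.0], [0.0, 0.0, 0.0]]
o [0.097, 0.0, -0.097] d [0.0, 0.0, 0.0] lin 2 hold 0 grip None mm/row 8 deg/row 0.0 
    [[0.048, 0.0, -0.048]] [[0.0, 0.0, 0.0]]
o [0.0, -0.533, -0.0] d [0.0, 0.0, 0.0] lin 2 hold 1 grip None mm/row 32 deg/row 0.0 
    [[0.0, -0.266, -0.0]] [[0.0, 0.0, 0.0]]
o [-0.097, -0.0, 0.097] d [0.0, 0.0, 0.0] lin 6 hold 1 grip None mm/row 3 deg/row 0.0 
    [[-0.016, -0.0, 0.016], [-0.032, -0.0, 0.032], [-0.049, -0.0, 0.049], [-0.065, -0.0, 0.065], [-0.081, -0.0, 0.081]] [[0.0, 0.0, 0.0], [0.0, 0.0, 0.0], [0.0, 0.0, 0.0], [0.0, 0.0, 0.0], [0.0, 0.0, 0.0]]
```

>>> send_rows:
  offset:
    - [0.054,0,-0.054]
    - [0.109,0,-0.109]
  delta_rot:
    - [0,0,0]
    - [0,0,0]

```text
time: 43.02
tool_pos: [517.0, -135.8, 13.7]
tcp_rot: [3.141, 0.788, 3.087]
contact_force: [0.1, -0.7, -0.5]
grip_width: 24.2
finger_force: 0.0
```

>>> send_rows:
  offset:
    - [0,-0.267,0]
    - [0,-0.534,0]
    - [0,-0.534,0]
  delta_rot:
    - [0,0,0]
    - [0,0,0]
    - [0,0,0]

```text
time: 43.4
tool_pos: [513.9, -202.4, 13.9]
tcp_rot: [-3.14, 0.789, 3.086]
contact_force: [-1.1, 0.9, 0.7]
grip_width: 24.4
finger_force: 0.0
```

>>> send_rows:
  offset:
    - [-0.016,0,0.016]
    - [-0.032,0,0.032]
    - [-0.049,0,0.049]
    - [-0.065,0,0.065]
    - [-0.081,0,0.081]
    - [-0.097,0,0.097]
    - [-0.097,0,0.097]
  delta_rot:
    - [0,0,0]
    - [0,0,0]
    - [0,0,0]
    - [0,0,0]
    - [0,0,0]
    - [0,0,0]
    - [0,0,0]

```text
time: 44.28
tool_pos: [525.6, -198.5, 11.5]
tcp_rot: [3.136, 0.778, 3.082]
contact_force: [-26.3, 1.1, 12.0]
grip_width: 24.6
finger_force: 12.9
```

>>> send_rows:
  offset:
    - [0.048,0,-0.048]
    - [0.097,0,-0.097]
  delta_rot:
    - [0,0,0]
    - [0,0,0]

```text
time: 44.52
tool_pos: [513.4, -199.5, 13.6]
tcp_rot: [3.141, 0.788, 3.088]
contact_force: [0.1, 0.3, -0.2]
grip_width: 24.8
finger_force: 0.0
```

>>> send_rows:
  offset:
    - [0,-0.25,0]
    - [0,-0.483,0]
    - [0,-0.483,0]
  delta_rot:
    - [0,0,0]
    - [0,0,0]
    - [0,0,0]

```text
time: 44.9
tool_pos: [510.5, -259.7, 13.7]
tcp_rot: [-3.14, 0.789, 3.086]
contact_force: [-0.2, 1.1, -0.3]
grip_width: 24.6
finger_force: 0.0
```

>>> send_rows:
  offset:
    - [-0.016,0,0.016]
    - [-0.032,0,0.032]
    - [-0.049,0,0.049]
    - [-0.065,0,0.065]
    - [-0.081,0,0.081]
    - [-0.097,0,0.097]
    - [-0.097,0,0.097]
  delta_rot:
    - [0,0,0]
    - [0,0,0]
    - [0,0,0]
    - [0,0,0]
    - [0,0,0]
    - [0,0,0]
    - [0,0,0]

```text
time: 45.78
tool_pos: [522.4, -257.0, 11.4]
tcp_rot: [3.137, 0.778, 3.081]
contact_force: [-30.2, 1.3, 14.4]
grip_width: 24.7
finger_force: 15.1
```

```bash
python3 - <<'E'
from kin import *
p,r=cmd();json.dump([S(-63.5,38,14).tolist(),r.as_quat().tolist()],open("cmd.json","w"))
t=TS(45);u=TS(50)
b=S(-30,224,22)+u.apply([0,0,-85])
plan([(S(-123,38,74),t,3,0,0),(S(-115,135,84),t,1,None,2),(b,u,1,None,3),(S(-30,224,22),u,4,None,1),(S(-30,207,22),u,5,None,1)])
E
```

```text
o [-0.003, 0.0, -0.704] d [0.0, 0.0, 0.0] lin 3 hold 0 grip 0 mm/row 28 deg/row 0.0 
    [[-0.001, 0.0, -0.235], [-0.002, 0.0, -0.469]] [[0.0, 0.0, 0.0], [0.0, 0.0, 0.0]]
o [-0.106, 0.808, -0.012] d [0.0, 0.0, 0.0] lin 1 hold 2 grip None mm/row 98 deg/row 0.0 
o [-0.074, 0.742, 0.161] d [0.0, -0.0139, 0.0] lin 1 hold 3 grip None mm/row 92 deg/row 5.0 
o [-0.0, -0.0, 0.708] d [0.0, 0.0, 0.0] lin 4 hold 1 grip None mm/row 21 deg/row 0.0 
    [[-0.0, -0.0, 0.177], [-0.0, -0.0, 0.354], [-0.0, -0.0, 0.531]] [[0.0, 0.0, 0.0], [0.0, 0.0, 0.0], [0.0, 0.0, 0.0]]
o [-0.0, -0.142, 0.0] d [0.0, 0.0, 0.0] lin 5 hold 1 grip None mm/row 3 deg/row 0.0 
    [[-0.0, -0.028, 0.0], [-0.0, -0.057, 0.0], [-0.0, -0.085, 0.0], [-0.0, -0.114, 0.0]] [[0.0, 0.0, 0.0], [0.0, 0.0, 0.0], [0.0, 0.0, 0.0], [0.0, 0.0, 0.0]]
```

>>> send_rows:
  offset:
    - [0.054,0,-0.054]
    - [0.03,0,-0.3]
    - [0,0,-0.5]
    - [-0.003,0,-0.704]
    - [-0.003,0,-0.704]
  delta_rot:
    - [0,0,0]
    - [0,0,0]
    - [0,0,0]
    - [0,0,0]
    - [0,0,0]

```text
time: 46.4
tool_pos: [467.1, -255.7, 74.3]
tcp_rot: [-3.14, 0.789, 3.088]
contact_force: [0.7, -1.4, 0.6]
grip_width: 24.8
finger_force: 0.0
```

>>> send_rows:
  offset:
    - [-0.106,0.808,-0.012]
    - [-0.106,0.808,-0.012]
    - [-0.106,0.808,-0.012]
  delta_rot:
    - [0,0,0]
    - [0,0,0]
    - [0,0,0]
  grip: 0

```text
time: 46.78
tool_pos: [480.6, -156.0, 82.8]
tcp_rot: [3.139, 0.786, 3.09]
contact_force: [0.8, 0.3, -0.6]
grip_width: 1.7
finger_force: 0.0
```

>>> send_rows:
  offset:
    - [-0.074,0.742,0.161]
    - [-0.074,0.742,0.161]
    - [-0.074,0.742,0.161]
    - [-0.074,0.742,0.161]
  delta_rot:
    - [0,-0.0139,0]
    - [0,-0.0139,0]
    - [0,-0.0139,0]
    - [0,-0.0139,0]

```text
time: 47.28
tool_pos: [505.9, -71.5, 75.8]
tcp_rot: [3.141, 0.875, 3.087]
contact_force: [0.0, -0.5, -0.1]
grip_width: 0.2
finger_force: 0.0
```

>>> send_rows:
  offset:
    - [0,0,0.177]
    - [0,0,0.354]
    - [0,0,0.531]
    - [0,0,0.708]
    - [0,0,0.708]
  delta_rot:
    - [0,0,0]
    - [0,0,0]
    - [0,0,0]
    - [0,0,0]
    - [0,0,0]

```text
time: 47.9
tool_pos: [571.2, -76.7, 21.3]
tcp_rot: [3.141, 0.875, 3.084]
contact_force: [0.0, 0.3, -0.6]
grip_width: 0.3
finger_force: 0.0
```

>>> send_rows:
  offset:
    - [0,-0.028,0]
    - [0,-0.057,0]
    - [0,-0.085,0]
    - [0,-0.114,0]
    - [0,-0.142,0]
    - [0,-0.142,0]
  delta_rot:
    - [0,0,0]
    - [0,0,0]
    - [0,0,0]
    - [0,0,0]
    - [0,0,0]
    - [0,0,0]

```text
time: 48.65
tool_pos: [568.8, -87.0, 21.9]
tcp_rot: [3.14, 0.875, 3.097]
contact_force: [1.6, 20.7, 4.4]
grip_width: 0.5
finger_force: 10.2
```

```bash
python3 - <<'E'
from kin import *
o=get_obs();print(o["time"],toS(o["tool_pos"]),o["contact_force"])
E
```

```text
48.65 [-30.07851971 211.17823202] [ 1.55805733 20.67275466  4.36660146]
```

>>> send_rows:
  offset:
    - [0,0.07,0]
    - [0,0.14,0]
  delta_rot:
    - [0,0,0]
    - [0,0,0]

```text
time: 48.9
tool_pos: [570.2, -74.6, 21.7]
tcp_rot: [3.141, 0.875, 3.086]
contact_force: [1.2, 0.4, -0.3]
grip_width: 0.4
finger_force: 0.0
```

>>> send_rows:
  offset:
    - [0,0,-0.236]
    - [0,0,-0.472]
    - [0,0,-0.708]
    - [0,0,-0.95]
    - [0,0,-0.95]
  delta_rot:
    - [0,0,0]
    - [0,0,0]
    - [0,0,0]
    - [0,0,0]
    - [0,0,0]

```text
time: 49.52
tool_pos: [482.2, -70.2, 95.6]
tcp_rot: [3.141, 0.876, 3.086]
contact_force: [0.6, -0.7, 0.6]
grip_width: 0.1
finger_force: 0.0
```

>>> send_rows:
  offset:
    - [0.2,-0.8,-0.4]
    - [0.2,-0.8,-0.4]
    - [0.2,-0.8,-0.4]
    - [0.2,-0.8,-0.4]
  delta_rot:
    - [0,0,0]
    - [0,0,0]
    - [0,0,0]
    - [0,0,0]

```text
time: 50.02
tool_pos: [425.8, -164.0, 106.8]
tcp_rot: [3.14, 0.875, 3.084]
contact_force: [-0.2, 1.2, 0.1]
grip_width: 0.2
finger_force: 0.0
```

```bash
python3 - <<'E'
from kin import *
np.set_printoptions(precision=1,suppress=True)
o=get_obs();print(o["time"],toS(o["tool_pos"]),o["tool_pos"],o["contact_force"])
for c in("wrist","side","top"):
    cal,im=look("f_"+c,[("tape",0),("vial_white",0),("vial_amber",0),("key_face",24)],c)
    for r in finder.pinpoint("tray_a",c):print(c,"tray",round(r["confidence"],2),r["uv"],toS(onz(cal,r["uv"],0)))
    if c=="wrist":
        # front bottom edge of the blue row: straightness and gaps
        hsv=cv2.cvtColor(im,cv2.COLOR_RGB2HSV);m=cv2.inRange(hsv,(105,120,40),(130,255,255))
        n,l,s,_=cv2.connectedComponentsWithStats(m);print(s[s[:,4]>150])
        i=1+np.argmax(s[1:,4]);x0,y0,w,h,_=s[i]
        for x in range(x0+3,x0+w-2,6):
            col=np.where(l[:,x]==i)[0];print(toS(onz(cal,(x,col.min()),0)),end=" ")
E
```

```text
50.025 [-168.5  126.3] [ 425.8 -164.   106.8] [-0.2  1.2  0.1]
wrist vial_white [ 86.5 187. ] 0.66 [ 552.7 -395.8    0. ]
wrist vial_white [184.8 210.9] 0.36 [ 620.4 -324.4    0. ]
wrist vial_amber [ 42.8 141.4] 0.57 [ 472.6 -376.3    0. ]
wrist vial_amber [ 83.7 186.8] 0.51 [ 552.1 -398.3    0. ]
wrist tray 0.93 [287.4, 189.4] [-22.8  99.6]
wrist tray 0.73 [352.9, 184.9] [-32.9 164.3]
wrist tray 0.55 [221.0, 187.9] [-26.5  34. ]
[[     0      0    640    400 252572]
 [   176    175    214     21   3428]]
[-52.    1.5] [-54.    7.7] [-54.   13.2] [-54.   18.7] [-54.   24.3] [-53.9  29.8] [-53.9  35.3] [-53.9  40.8] [-53.9  46.3] [-53.9  51.9] [-53.9  57.4] [-53.8  62.9] [-51.8  68.1] [-53.8  73.9] [-53.8  79.5] [-53.8  85. ] [-53.8  90.5] [-53.8  96. ] [-53.7 101.6] [-53.7 107.1] [-53.7 112.6] [-53.7 118.1] [-53.7 123.7] [-51.7 129.2] [-53.7 134.7] [-53.6 140.2] [-53.6 145.8] [-53.6 151.3] [-53.6 156.8] [-53.6 162.4] [-53.6 167.9] [-53.5 173.4] [-53.5 178.9] [-53.5 184.5] [-53.5 190. ] side tape [476.6 268.2] 0.78 [ 423.1 -467.8    0. ]
side vial_white [435.5 237.4] 0.46 [ 540.9 -387.7    0. ]
side vial_amber [434.6 252.1] 0.45 [ 472.  -376.6    0. ]
side tray 0.58 [366.5, 229.8] [-46.8  93.8]
side tray 0.52 [386.7, 230.9] [-39.4  39.1]
side tray 0.48 [343.4, 226.1] [-42.8 158.5]
top tape [416.1 236.6] 0.54 [ 408.8 -458.3    0. ]
top vial_white [394.3 219.1] 0.71 [ 468.7 -381.2    0. ]
top vial_white [397.2 198.5] 0.54 [ 543.2 -392.     0. ]
top vial_amber [396.1 219. ] 0.6 [ 469.2 -387.6    0. ]
top vial_amber [207.4 204.3] 0.49 [502.  283.9   0. ]
top key_face [208.4 204.9] 0.76 [496.9 273.8  24. ]
top tray 0.65 [326.1, 188.0] [-22.4 162.8]
top tray 0.46 [347.2, 191.8] [-29.7  86.1]
top tray 0.46 [359.3, 192.2] [-27.4  42.6]
top tray 0.3 [257.1, 205.8] [-107.7  402.1]
```

The three front faces form one straight, unbroken line from about 0 to 192 mm. The tape and vials are where they were, and the key has sprung back.

```bash
python3 -c "
from h import *;print(ticket.close_job())"
```

```text
the job is handed in; nothing more can be done
None
```

I pressed the ejector key fully in and it sprang back. The three boxes now stand in one straight, closed row, flat against the rail and the end stop. The tape and vials were not touched, and I handed the job in at about 50 s of the 72 s allowed.

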